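# Fill the tube rack on the bench mixer, pack it with the spacer and hold it tight

## Task

Take the sample tube from the small metal stand and put it into the empty hole of the rack on the mixer. Then stand the thinner of the two white spacer blocks in the gap at whichever end of the rack is already wide enough for it, without shoving the rack along to make room, let go of it, and push on the opposite end of the rack so that rack, spacer and end rail are pressed flush together. Finish while still holding the rack pressed firmly like that (do not let go), and leave everything else on the bench, and the other tubes, in place.

Things in the scene. Friction and masses are not known exactly. Their poses are not given: they have to be found in the camera images.
- mixer: bench mixer with a flat aluminium platform, fixed to the bench. Origin on the bench under its centre; z up, y along the platform's length, x across it (its front looks to -x). Platform top 60 mm above the origin, 130 mm in x, 190 mm in y. A dark steel end rail, 12 mm thick, stands at each y end: inner faces at y = +82 and -82 mm, outer faces at +-94 mm, rail tops 12 mm above the platform (72 mm above the origin). No rails along x.
- rack: grey block, 60 mm in x, 130 mm in y, 55 mm high, about 0.35 kg, standing loose on the mixer platform, its axes along the mixer's, close to one end rail: 2 to 5 mm gap there, 29 to 32 mm at the other end. Which end is which varies. Origin at the centre of its underside. Four round holes 19 mm wide, 45 mm deep (hole floor 10 mm above the origin), in a row along y; three of them hold tubes.
- rack_hole0 (a point): centre of the mouth of rack hole 0, on the rack's top face 55 mm above its underside, at y = -45 mm in the rack's frame
- rack_hole1 (a point): centre of the mouth of rack hole 1, on the rack's top face 55 mm above its underside, at y = -15 mm in the rack's frame
- rack_hole2 (a point): centre of the mouth of rack hole 2, on the rack's top face 55 mm above its underside, at y = 15 mm in the rack's frame
- rack_hole3 (a point): centre of the mouth of rack hole 3, on the rack's top face 55 mm above its underside, at y = 45 mm in the rack's frame
- tube: the sample tube to load, standing upright in the metal stand. Body 16 mm in diameter with a tapered foot, closed by a white cap 18 mm in diameter, 60 to 80 mm above its bottom; 80 mm tall in all, about 20 g. Origin at the centre of its bottom, z up.
- tube_stand: aluminium block 60 x 60 x 45 mm, fixed to the bench, with one hole (19 mm wide, 35 mm deep) in its centre that holds the sample tube; origin at the centre of its underside, the tube's bottom is 10 mm above it
- tube_a: one of three identical tubes (same size as tube) already standing in the rack when you start; origin at the centre of its bottom, z up
- tube_b: one of three identical tubes (same size as tube) already standing in the rack when you start; origin at the centre of its bottom, z up
- tube_c: one of three identical tubes (same size as tube) already standing in the rack when you start; origin at the centre of its bottom, z up
- spacer: the thinner white spacer block, loose on the bench, upright: foot 50 mm in x, 24 mm in y (its thickness, which goes into the gap along the mixer's y), 50 mm high, and on it a central grip tab 30 mm in x, 12 mm in y, from 50 to 90 mm above the bottom; about 0.1 kg. Origin at the centre of its underside, z up. Either way round is the same.
- thick_spacer: the thicker white spacer block, like spacer but 42 mm in y: too thick for either gap; origin at the centre of its underside; bystander, leave it where it is
- bottle: amber bottle 64 mm in diameter, 150 mm tall; origin at the centre of its underside; bystander, leave it where it is
- beaker: glass beaker 70 mm wide, 90 mm tall; origin at the centre of its underside; bystander, leave it where it is
- tip_box: pipette tip box 85 x 125 x 70 mm; origin at the centre of its underside; bystander, leave it where it is
- marker: black marker pen, 12 mm thick, 120 mm long, lying on the bench; origin under its middle; bystander, leave it where it is
Mind the look-alikes: they are no part of the job. Leave any pink look-alike of the tube alone.

How it is judged:
By the outcome, as a careful person would: the job done as asked, in the order asked, and still so for the second after the job is handed in, while the arm keeps its last pose, push and grip.
It also fails if it takes over 72 s, if anything falls off the work surface, if the arm or the gripper's body presses on something with over 40 N, if the wrist force passes 120 N, or if a joint passes its speed limit or range.

## Robot

A 6-joint arm with a two-finger parallel gripper is mounted at the origin on the work surface. World frame = base frame: x ahead of the robot, y to its left, z up, the work surface at z = 0. Lengths are in m, angles in rad, forces in N, time in s.
With the tool pointing down it reaches from about 0.25 to 0.725 m from the base axis. Payload 4 kg.
Tool frame: the origin (TCP) lies midway between the tips of the shut fingers; the grasp point (between the pads) lies 19 mm behind it (robot.grip_depth is the distance from the TCP to the grasp point, in m); z points along the fingers, y is the line along which they close (so a half turn about z gives the same grasp; the last joint's range is limited). The gripper opens to 85 mm and grips with 20 to 120 N. Pads are 22 mm wide; open, the fingers measure 114 mm over their backs; the gripper's body (76 mm by 85 mm) begins 54 mm behind the grasp point. The pads swing forward as they close: fully open they stand 13 mm farther back than shut.
Start: joints at [-1.179, 0.241, 0.005, 1.335, 0, 1.571], TCP at [0.191, -0.462, 0.201] pointing down, gripper open.
Joint ranges: [-2.72, 2.72], [-1.05, 1.87], [-1.09, 1.28], [-1.99, 2.15], [-1.42, 1.44], [-3.14, 3.14]. Speed limits (rad/s): [2.79, 2.79, 3.14, 3.14, 3.14, 3.14].

## Interface

Orientations are given as a rotation vector (axis times angle).
In Python, from plant import robot gives the robot as it stands.
- The arm moves only by the tool servo_tool, never from a script. Its argument "increments" is a list of rows, each an object of numbers: "dx", "dy", "dz": the shift along the world's x, y, z in cm; "rx", "ry", "rz": the turn, a rotation vector about the world's x, y, z in degrees; "gripper": the opening, from 0 (shut) to 1 (fully open). A call has 1 to 8 rows; each row shifts and turns the commanded pose from where the row before left it; what a row does not reach is not made up. A row lasts 1/12 s, in which the tool goes at most 41.7 mm and 7.16 degrees, less where a joint would pass 70% of its speed; a pose out of reach is approached as far as the arm can. A call with a gripper value outside its range is refused whole. The fingers move at their own pace and stop on an object; "newtons" is the grip in N (left out, the last holds). Time passes only in rows, so rows that do not move let the fingers close. It gives the time, the measured TCP pose, the force, the opening and the grip force at its end, in the units of the state.
- robot.observe(): the state, without advancing time (a new reading comes with each control period).
- robot.camera(name): name is "scene" or "side" or "wrist"; returns a dict with "pixels" (480x640x3 uint8, red, green, blue), "range_z" (480x640 float32, m along the optical axis (not along the pixel's ray), 0 where there is no reading), "K" (3x3 intrinsics, pixels), "xyz" and "rotation" of the camera in the world. Camera axes: x right, y up, looking along -z (the intrinsics and any distortion apply to the point x, -y, -z); pixel columns grow to the right and rows downward; lengths in m; the calibration is good to about 2 mm. A picture is of the moment at which its call begins.
- robot.job_done(): hands the job in; it is judged then, once.
The state is a dict: "time_s": time; "joints": joint angles; "qvel": joint speeds; "joint_efforts": joint torques, N m; "tool_pos": TCP position; "orientation": TCP orientation; "contact_force": force on the tool from outside, world axes, zero at the start; "wrist_torque": the same for the moment, N m; "gripper_width": finger opening in m; "gripper_force": force on a finger pad.
Only numpy, scipy, OpenCV 4.12 (cv2) and the standard library are available. Lean on these libraries where they do the work, as an engineer would, in place of code of your own. Each camera call takes 0.05 s, during which the arm holds its last target. There are 200 camera calls.

## Working session

There is one attempt and no reset: what is moved stays moved. The work goes in short steps, Python scripts to look and compute and a tool call to move; the robot and the scene stay as the last step left them, time stands still between calls to the robot, and variables do not carry over. Pictures are saved under pics/ and viewed, at most 10 in all, crops included, and the job is handed in when it is done.

Besides the shell and the picture viewer there is one more tool, called after "Request:" by a JSON object that holds its "fn" and its "kwargs". servo_tool: Moves the arm, as the interface text tells. Its arguments: {"type":"object","properties":{"increments":{"type":"array"},"newtons":{"type":"number"}},"required":["increments"]}

```bash
mkdir -p pics; ls; cat > h.py <<'E'
from plant import robot
import numpy as np, cv2
def cloud(c):
    K=c["K"];z=c["range_z"];v,u=np.mgrid[0:480,0:640]
    p=np.stack([(u-K[0,2])/K[0,0]*z,-(v-K[1,2])/K[1,1]*z,-z],-1)
    w=p@np.array(c["rotation"]).T+c["xyz"]
    w[z==0]=np.nan
    return w
def save(c,n): cv2.imwrite(f"pics/{n}.png",c["pixels"][:,:,::-1])
def get(n):
    c=robot.camera(n); c={k:np.array(v) if k!="pixels" else v for k,v in c.items()}; return c
E
python3 - <<'E'
from h import *
for n in ["scene","side"]:
    c=get(n); save(c,n+"0"); np.savez(n+"0",**c); print(n,c["xyz"],c["K"].tolist(),c["rotation"].round(3).tolist(), (c["range_z"]==0).mean(), list(c))
print(robot.observe())
E
```

```text
pics
scene [ 1.22227459 -0.0493333   0.77421101] [[507.90992027175673, 0.0, 323.25636754125037], [0.0, 507.90992027175673, 241.3051392487381], [0.0, 0.0, 1.0]] [0.592, 0.572, 1.518] 0.003984375 ['pixels', 'range_z', 'K', 'xyz', 'rotation']
side [0.14172758 0.7561916  0.65296043] [[492.0842149294009, 0.0, 321.0195315711146], [0.0, 492.0842149294009, 239.42386755612588], [0.0, 0.0, 1.0]] [0.328, -1.295, -2.318] 0.003955078125 ['pixels', 'range_z', 'K', 'xyz', 'rotation']
{'time_s': 0.1, 'joints': array([-1.17899047e+00,  2.41305728e-01,  3.87651866e-03,  1.33516488e+00,
        2.12474502e-05,  1.57078394e+00]), 'qvel': array([-0.0010295 , -0.00221803,  0.00278498,  0.00117799, -0.00017361,
        0.00076544]), 'joint_efforts': array([-2.27932705e-04, -3.73136330e+01,  2.53010756e+01,  1.08291980e-02,
       -8.47839431e-06, -1.78650321e-06]), 'tool_pos': array([ 0.19070759, -0.46155597,  0.20022464]), 'orientation': array([-3.07976372e+00, -6.11193137e-01,  5.16637294e-04]), 'contact_force': array([ 0.03766219, -0.20847963,  0.24410394]), 'wrist_torque': array([-0.0518745 ,  0.02221999,  0.00851362]), 'gripper_force': 0.0, 'gripper_width': 0.0853702140049937}
```

Rotation is a rotation vector; fix the helper and view.

```bash
sed -i 's/w=p@np.array(c\["rotation"\]).T/w=p@cv2.Rodrigues(np.array(c["rotation"]))[0].T/' h.py
python3 - <<'E'
from h import *
for n in ["scene","side"]:
    c=np.load(n+"0.npz"); w=cloud(c); print(n,[np.round(w[v,u],3).tolist() for v,u in [(240,320),(400,320),(240,100)]])
E
```

```text
scene [[0.564, -0.054, 0.058], [0.859, -0.046, -0.0], [0.525, -0.505, -0.003]]
side [[0.569, 0.007, 0.115], [0.41, 0.277, -0.0], [1.811, -0.304, -0.456]]
```

View pics/scene0.png

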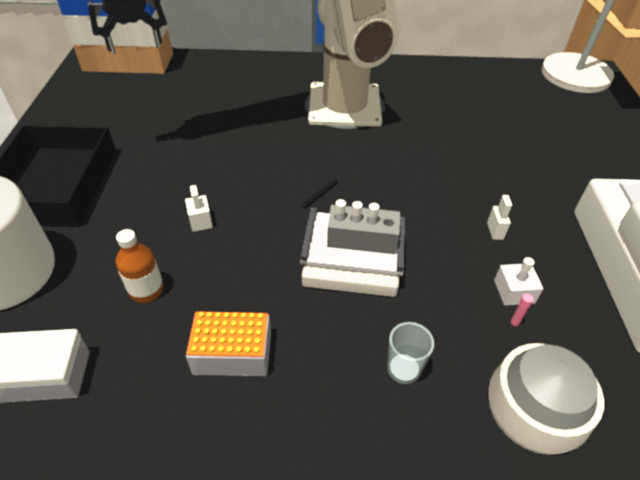

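View pics/side0.png

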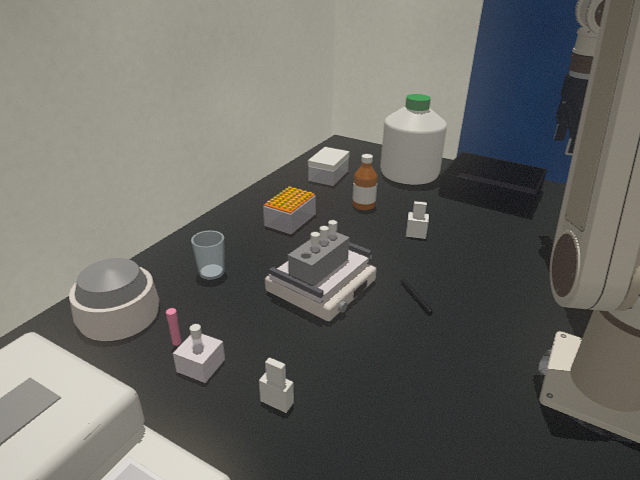

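Scene view: the stand with the white-capped sample tube is at (518,283), cap (527,264). The pink look-alike is at (523,310). White spacer candidates are at (199,210) and (500,220). The rack is at (365,228), caps at 340/357/374 and an empty hole near (389,222). Now the measurements.

```bash
cat > m.py <<'E'
from h import *
def rect(p):
    r=cv2.minAreaRect((p[:,:2]*1000).astype(np.float32)); return np.round(r[0],1).tolist(),np.round(r[1],1).tolist(),round(r[2],1)
if __name__=="__main__":
  for n in ["scene","side"]:
    c=np.load(n+"0.npz"); w=cloud(c); 
    cs=np.load("scene0.npz"); ws=cloud(cs)
    for nm,(u,v),R in [("spA",(199,210),.05),("spB",(500,222),.05),("stand",(518,290),.05),("mixer",(365,235),.13)]:
        ctr=np.nanmedian(ws[v-4:v+5,u-4:u+5].reshape(-1,3),0)
        p=w.reshape(-1,3); d=np.hypot(*(p[:,:2]-ctr[:2]).T); p=p[(d<R)&(p[:,2]>.006)]
        print(n,nm,ctr.round(3),len(p))
        for lo,hi in [(.008,.04),(.043,.047),(.045,.055),(.056,.064),(.066,.075),(.085,.095),(.111,.119),(.12,.14),(.134,.155)]:
            q=p[(p[:,2]>lo)&(p[:,2]<hi)]
            if len(q)>8: print("  ",lo,hi,len(q),rect(q),np.median(q[:,2]).round(4))
E
python3 m.py
python3 - <<'E'
import cv2
a=cv2.imread("pics/scene0.png");f=lambda x,y:cv2.resize(a[y:y+75,x:x+100],(390,292),interpolation=cv2.INTER_CUBIC)
cv2.imwrite("pics/crop.png",cv2.vconcat([cv2.hconcat([f(150,175),f(450,180)]),cv2.hconcat([f(470,250),f(310,185)])]))
E
```

```text
scene spA [ 0.482 -0.302  0.049] 720
   0.008 0.04 233 ([488.3, -301.7], [7.8, 41.9], 19.1) 0.024
   0.043 0.047 72 ([466.7, -309.1], [51.7, 41.5], 19.1) 0.0462
   0.045 0.055 297 ([467.1, -308.8], [52.8, 41.8], 18.7) 0.0482
   0.056 0.064 16 ([479.5, -304.4], [3.1, 11.5], 16.1) 0.0596
   0.066 0.075 20 ([479.2, -304.8], [5.7, 11.0], 5.2) 0.0703
   0.085 0.095 65 ([466.7, -309.1], [32.5, 11.5], 17.9) 0.088
scene spB [0.489 0.311 0.046] 665
   0.008 0.04 246 ([474.0, 308.6], [54.2, 24.5], 29.3) 0.0251
   0.043 0.047 45 ([467.9, 317.4], [52.5, 24.4], 3.2) 0.0457
   0.045 0.055 141 ([467.9, 317.3], [52.4, 24.3], 3.7) 0.0484
   0.056 0.064 39 ([471.7, 313.0], [30.8, 11.4], 26.4) 0.0605
   0.066 0.075 42 ([470.6, 312.6], [29.9, 11.4], 23.6) 0.0701
   0.085 0.095 69 ([467.8, 317.7], [11.5, 32.6], 87.8) 0.0886
scene stand [0.658 0.309 0.042] 1423
   0.008 0.04 480 ([658.6, 322.9], [96.6, 63.8], 4.1) 0.0258
   0.043 0.047 400 ([657.0, 322.8], [95.4, 62.3], 4.8) 0.0442
   0.045 0.055 128 ([658.7, 321.0], [96.0, 58.7], 4.7) 0.046
   0.056 0.064 33 ([667.0, 310.5], [17.2, 82.9], 77.2) 0.0603
  
[... 1842 characters left out ...]
2.6, 312.1], [16.7, 88.6], 76.3) 0.0707
   0.085 0.095 83 ([627.7, 320.3], [15.8, 18.4], 68.2) 0.0894
side mixer [0.589 0.028 0.103] 6143
   0.008 0.04 1615 ([532.9, 61.9], [218.3, 129.0], 40.7) 0.0305
   0.043 0.047 12 ([530.8, 51.1], [209.0, 89.3], 46.5) 0.0461
   0.045 0.055 272 ([525.6, 55.7], [211.0, 103.2], 46.5) 0.0516
   0.056 0.064 1089 ([561.7, 15.9], [182.9, 132.8], 83.8) 0.06
   0.066 0.075 625 ([561.0, 11.4], [190.6, 129.7], 83.6) 0.0712
   0.085 0.095 254 ([536.0, 39.0], [144.7, 56.5], 59.5) 0.09
   0.111 0.119 827 ([559.4, 25.8], [134.1, 62.6], 83.6) 0.1147
   0.12 0.14 199 ([555.8, 14.0], [75.7, 16.6], 84.2) 0.1311
   0.134 0.155 274 ([557.3, 12.2], [78.9, 19.2], 83.9) 0.1457
```

View pics/crop.png

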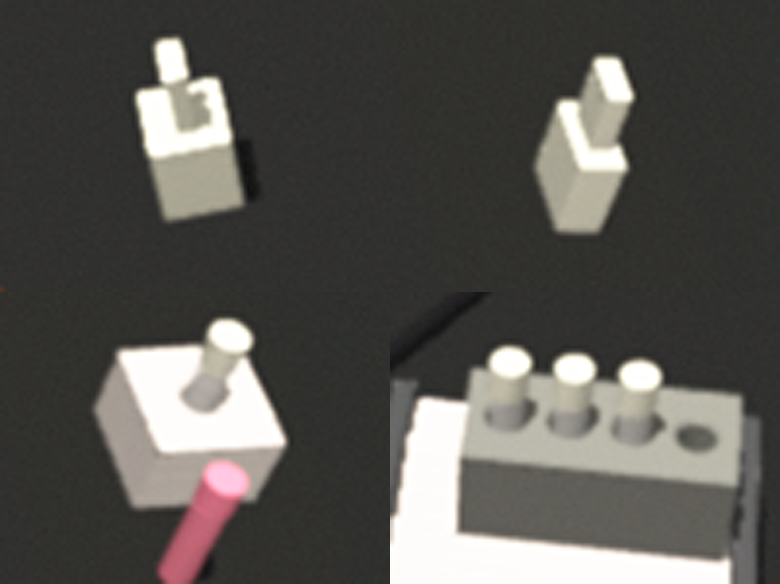

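Crop: the right spacer (500,220) measures 24 mm thick, so it is the spacer; the left one, 42 mm, is the thick one. The tube in the stand has a white cap, and the pink one stands apart. Rail rectangle gives the mixer at (561.5, 11.6) mm, yaw -6.3°. The rack sits near the +y rail (2.7 mm gap), so the wide gap of about 31 mm is at -y. Empty hole 3 is at about (564, 71) mm. Moving above the stand.

Request:
{"fn": "servo_tool", "kwargs": {"increments": [{"dx": 1.82, "dy": 3.26, "rz": 2.55, "gripper": 1}, {"dx": 1.82, "dy": 3.26, "rz": 2.55}, {"dx": 1.82, "dy": 3.26, "rz": 2.55}, {"dx": 1.82, "dy": 3.26, "rz": 2.55}, {"dx": 1.82, "dy": 3.26, "rz": 2.55}, {"dx": 1.82, "dy": 3.26, "rz": 2.55}, {"dx": 1.82, "dy": 3.26, "rz": 2.55}, {"dx": 1.82, "dy": 3.26, "rz": 2.55}]}}

```text
$.increments[0]: bad value
```

Request:
{"fn": "servo_tool", "kwargs": {"increments": [{"dx": 1.82, "dy": 3.26, "rz": 2.55}, {"dx": 1.82, "dy": 3.26, "rz": 2.55}, {"dx": 1.82, "dy": 3.26, "rz": 2.55}, {"dx": 1.82, "dy": 3.26, "rz": 2.55}, {"dx": 1.82, "dy": 3.26, "rz": 2.55}, {"dx": 1.82, "dy": 3.26, "rz": 2.55}, {"dx": 1.82, "dy": 3.26, "rz": 2.55}, {"dx": 1.82, "dy": 3.26, "rz": 2.55}]}}

```text
$.increments[0]: bad value
```

Request:
{"fn": "servo_tool", "kwargs": {"increments": [{"dx": 1.82, "dy": 3.26, "rz": 2.55}, {"dx": 1.82, "dy": 3.26, "rz": 2.55}, {"dx": 1.82, "dy": 3.26, "rz": 2.55}, {"dx": 1.82, "dy": 3.26, "rz": 2.55}, {"dx": 1.82, "dy": 3.26, "rz": 2.55}, {"dx": 1.82, "dy": 3.26, "rz": 2.55}, {"dx": 1.82, "dy": 3.26, "rz": 2.55}, {}]}}

```text
$.increments[0]: bad value
```

Request:
{"fn": "servo_tool", "kwargs": {"increments": [{"dx": 1.8, "dy": 3.3, "dz": 0, "rx": 0, "ry": 0, "rz": 2.5, "gripper": 1}]}}

```text
time_s: 0.18
tool_pos: [0.2074, -0.4327, 0.2]
orientation: [3.067, 0.671, -0.003]
contact_force: [1.2, 0.5, 1.2]
gripper_width: 0.0851
gripper_force: 0.0
```

Request:
{"fn": "servo_tool", "kwargs": {"increments": [{"dx": 1.9, "dy": 3.4, "dz": 0, "rx": 0, "ry": 0, "rz": 2.7, "gripper": 1}, {"dx": 1.9, "dy": 3.4, "dz": 0, "rx": 0, "ry": 0, "rz": 2.7, "gripper": 1}, {"dx": 1.9, "dy": 3.4, "dz": 0, "rx": 0, "ry": 0, "rz": 2.7, "gripper": 1}, {"dx": 1.9, "dy": 3.4, "dz": 0, "rx": 0, "ry": 0, "rz": 2.7, "gripper": 1}, {"dx": 1.9, "dy": 3.4, "dz": 0, "rx": 0, "ry": 0, "rz": 2.7, "gripper": 1}, {"dx": 1.9, "dy": 3.4, "dz": 0, "rx": 0, "ry": 0, "rz": 2.7, "gripper": 1}, {"dx": 1.9, "dy": 3.4, "dz": 0, "rx": 0, "ry": 0, "rz": 2.7, "gripper": 1}, {"dx": 1.9, "dy": 3.4, "dz": 0, "rx": 0, "ry": 0, "rz": 2.7, "gripper": 1}]}}

```text
time_s: 0.85
tool_pos: [0.3611, -0.1553, 0.2009]
orientation: [-2.885, -1.244, 0.0]
contact_force: [0.8, -1.3, -1.1]
gripper_width: 0.0856
gripper_force: 0.0
```

Request:
{"fn": "servo_tool", "kwargs": {"increments": [{"dx": 1.9, "dy": 3.4, "dz": 0, "rx": 0, "ry": 0, "rz": 2.7, "gripper": 1}, {"dx": 1.9, "dy": 3.4, "dz": 0, "rx": 0, "ry": 0, "rz": 2.7, "gripper": 1}, {"dx": 1.9, "dy": 3.4, "dz": 0, "rx": 0, "ry": 0, "rz": 2.7, "gripper": 1}, {"dx": 1.9, "dy": 3.4, "dz": 0, "rx": 0, "ry": 0, "rz": 2.7, "gripper": 1}, {"dx": 1.9, "dy": 3.4, "dz": 0, "rx": 0, "ry": 0, "rz": 2.7, "gripper": 1}, {"dx": 1.9, "dy": 3.4, "dz": 0, "rx": 0, "ry": 0, "rz": 2.7, "gripper": 1}, {"dx": 1.9, "dy": 3.4, "dz": 0, "rx": 0, "ry": 0, "rz": 2.7, "gripper": 1}, {"dx": 1.9, "dy": 3.4, "dz": 0, "rx": 0, "ry": 0, "rz": 2.7, "gripper": 1}]}}

```text
time_s: 1.52
tool_pos: [0.5131, 0.1168, 0.2005]
orientation: [-2.6, -1.764, 0.001]
contact_force: [0.2, -0.8, 0.3]
gripper_width: 0.0859
gripper_force: 0.0
```

Request:
{"fn": "servo_tool", "kwargs": {"increments": [{"dx": 1.9, "dy": 3.4, "dz": 0, "rx": 0, "ry": 0, "rz": 2.7, "gripper": 1}, {"dx": 1.9, "dy": 3.4, "dz": 0, "rx": 0, "ry": 0, "rz": 2.7, "gripper": 1}, {"dx": 1.9, "dy": 3.4, "dz": 0, "rx": 0, "ry": 0, "rz": 2.7, "gripper": 1}, {"dx": 1.9, "dy": 3.4, "dz": 0, "rx": 0, "ry": 0, "rz": 2.7, "gripper": 1}, {"dx": 1.9, "dy": 3.4, "dz": 0, "rx": 0, "ry": 0, "rz": 2.7, "gripper": 1}, {"dx": 0, "dy": 0, "dz": 0, "rx": 0, "ry": 0, "rz": 0, "gripper": 1}, {"dx": 0, "dy": 0, "dz": 0, "rx": 0, "ry": 0, "rz": 0, "gripper": 1}]}}

```text
time_s: 2.1
tool_pos: [0.6076, 0.2867, 0.1974]
orientation: [-2.374, -2.056, 0.007]
contact_force: [-0.4, -0.4, 0.3]
gripper_width: 0.0854
gripper_force: 0.0
```

```bash
cat > s.py <<'E'
from h import *
from scipy.spatial.transform import Rotation as R
def st():
    s=robot.observe(); r=R.from_rotvec(s["orientation"]).as_matrix()
    print("t",round(s["time_s"],2),"tcp",s["tool_pos"].round(4),"ang y",np.degrees(np.arctan2(r[1,1],r[0,1])).round(2),"z",r[:,2].round(4),"F",s["contact_force"].round(1),"w",round(s["gripper_width"],4),"gf",s["gripper_force"]); return s
E
python3 - <<'E'
from s import *; from m import rect
st(); c=get("wrist"); save(c,"w1"); np.savez("w1",**c); w=cloud(c).reshape(-1,3)
px=c["pixels"].reshape(-1,3).astype(int); pink=(px[:,0]-px[:,1]>50)
for lo,hi in [(.040,.048),(.084,.096)]:
    q=w[(w[:,2]>lo)&(w[:,2]<hi)&(np.hypot(w[:,0]-.628,w[:,1]-.32)<.06)&~pink]
    if len(q): print(lo,len(q),rect(q),q.mean(0))
E
```

```text
t 2.1 tcp [0.6076 0.2867 0.1974] ang y -8.2 z [-0.0043 -0.0021 -1.    ] F [-0.4 -0.4  0.3] w 0.0854 gf 0.0
0.04 3905 ([627.2, 319.6], [60.1, 60.2], 6.0) [0.62726706 0.32145766 0.04459375]
0.084 405 ([627.1, 319.8], [17.4, 16.6], 83.0) [0.6270944  0.32012098 0.08945927]
```

View pics/w1.png

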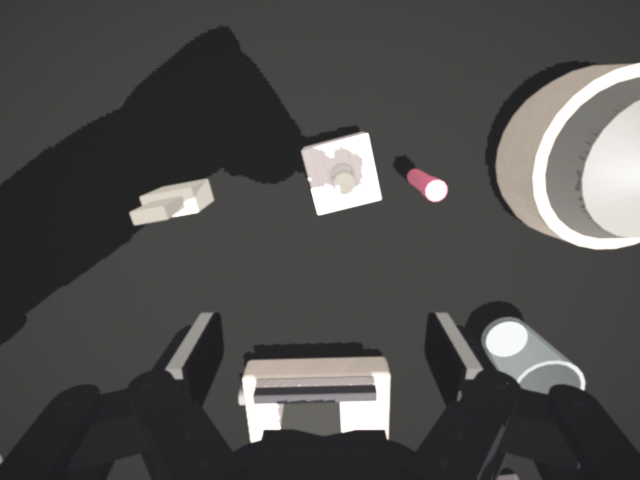

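Wrist view: white-capped tube at (344,183) in the stand, pink one apart at (432,188), spacer at (175,203). Depth puts the tube at (627, 320) mm with its top at 90 mm, agreeing with the stand's centre. Descending half-open, to clear the pink one.

Request:
{"fn": "servo_tool", "kwargs": {"increments": [{"dx": 1.0, "dy": 1.7, "dz": 0, "rx": 0, "ry": 0, "rz": 1, "gripper": 0.5}, {"dx": 1.0, "dy": 1.65, "dz": 0, "rx": 0, "ry": 0, "rz": 1, "gripper": 0.5}, {"dx": 0, "dy": 0, "dz": -2, "rx": 0, "ry": 0, "rz": 0, "gripper": 0.5}, {"dx": 0, "dy": 0, "dz": -2.5, "rx": 0, "ry": 0, "rz": 0, "gripper": 0.5}, {"dx": 0, "dy": 0, "dz": -2.5, "rx": 0, "ry": 0, "rz": 0, "gripper": 0.5}, {"dx": 0, "dy": 0, "dz": -2.0, "rx": 0, "ry": 0, "rz": 0, "gripper": 0.5}, {"dx": 0, "dy": 0, "dz": 0, "rx": 0, "ry": 0, "rz": 0, "gripper": 0.5}, {"dx": 0, "dy": 0, "dz": 0, "rx": 0, "ry": 0, "rz": 0, "gripper": 0.5}]}}

```text
time_s: 2.82
tool_pos: [0.6268, 0.3165, 0.1109]
orientation: [-2.342, -2.093, 0.004]
contact_force: [-0.1, 0.0, 1.2]
gripper_width: 0.0426
gripper_force: 0.0
```

```bash
python3 -c "
from s import *; st()"
```

```text
t 2.82 tcp [0.6268 0.3165 0.1109] ang y -6.45 z [-0.0025 -0.0014 -1.    ] F [-0.1  0.   1.2] w 0.0426 gf 0.0
```

Request:
{"fn": "servo_tool", "kwargs": {"increments": [{"dx": 0, "dy": 0.35, "dz": 0, "rx": 0, "ry": 0, "rz": 0, "gripper": 0.5}, {"dx": 0, "dy": 0, "dz": 0, "rx": 0, "ry": 0, "rz": 0, "gripper": 0.5}, {"dx": 0, "dy": 0, "dz": -1.6, "rx": 0, "ry": 0, "rz": 0, "gripper": 0.5}, {"dx": 0, "dy": 0, "dz": -1.6, "rx": 0, "ry": 0, "rz": 0, "gripper": 0.5}, {"dx": 0, "dy": 0, "dz": -1.5, "rx": 0, "ry": 0, "rz": 0, "gripper": 0.5}, {"dx": 0, "dy": 0, "dz": 0, "rx": 0, "ry": 0, "rz": 0, "gripper": 0.5}, {"dx": 0, "dy": 0, "dz": 0, "rx": 0, "ry": 0, "rz": 0, "gripper": 0.5}, {"dx": 0, "dy": 0, "dz": 0, "rx": 0, "ry": 0, "rz": 0, "gripper": 0.5}]}}

```text
time_s: 3.48
tool_pos: [0.629, 0.3225, 0.0661]
orientation: [2.34, 2.094, 0.005]
contact_force: [-0.1, 0.7, 0.5]
gripper_width: 0.0427
gripper_force: 0.0
```

Request:
{"fn": "servo_tool", "kwargs": {"increments": [{"dx": 0, "dy": 0, "dz": 0, "rx": 0, "ry": 0, "rz": 0, "gripper": 0.1}, {"dx": 0, "dy": 0, "dz": 0, "rx": 0, "ry": 0, "rz": 0, "gripper": 0.1}, {"dx": 0, "dy": 0, "dz": 0, "rx": 0, "ry": 0, "rz": 0, "gripper": 0.1}, {"dx": 0, "dy": 0, "dz": 0, "rx": 0, "ry": 0, "rz": 0, "gripper": 0.1}, {"dx": 0, "dy": 0, "dz": 0, "rx": 0, "ry": 0, "rz": 0, "gripper": 0.1}, {"dx": 0, "dy": 0, "dz": 0, "rx": 0, "ry": 0, "rz": 0, "gripper": 0.1}], "newtons": 30}}

```text
time_s: 3.98
tool_pos: [0.6279, 0.3219, 0.0641]
orientation: [2.341, 2.095, 0.0]
contact_force: [-0.3, 0.2, 0.2]
gripper_width: 0.0085
gripper_force: 0.0
```

```bash
python3 -c "
from s import *; st()"
```

```text
t 3.98 tcp [0.6279 0.3219 0.0641] ang y -6.35 z [ 1.e-04  1.e-04 -1.e+00] F [-0.3  0.2  0.2] w 0.0085 gf 0.0
```

The fingers closed to 8.5 mm with no contact, so it's a miss. Looking.

```bash
python3 - <<'E'
from s import *; from m import rect
a=get("wrist"); b=get("side"); np.savez("w2",**a); np.savez("s2",**b)
f=lambda i:cv2.resize(i,(400,300),interpolation=cv2.INTER_CUBIC)
im=cv2.vconcat([cv2.hconcat([f(a["pixels"]),f(b["pixels"][300:420,130:290])])])
cv2.imwrite("pics/chk.png",im[:,:,::-1])
for c in (a,b):
  w=cloud(c).reshape(-1,3); px=c["pixels"].reshape(-1,3).astype(int)
  for lo,hi in [(.040,.048),(.055,.068),(.072,.096),(.096,.12)]:
    q=w[(w[:,2]>lo)&(w[:,2]<hi)&(np.hypot(w[:,0]-.628,w[:,1]-.32)<.045)&(px.min(1)>90)]
    if len(q)>5: print(lo,len(q),rect(q),q.mean(0).round(4))
E
```

```text
0.04 7295 ([627.0, 319.6], [60.2, 61.1], 5.9) [0.6285 0.3278 0.0445]
0.055 262 ([627.9, 324.8], [6.3, 15.4], 81.7) [0.6278 0.326  0.0615]
0.072 1049 ([627.9, 320.5], [15.7, 18.2], 16.8) [0.6274 0.3233 0.0857]
0.096 886 ([627.6, 325.7], [16.8, 34.5], 83.1) [0.6285 0.3322 0.1087]
0.04 812 ([628.5, 319.6], [62.2, 61.8], 6.1) [0.6237 0.3239 0.0446]
0.055 52 ([625.3, 322.6], [15.3, 8.3], 44.6) [0.6243 0.3236 0.0612]
0.072 87 ([623.5, 324.5], [16.6, 13.6], 46.9) [0.6233 0.3242 0.0818]
0.096 39 ([629.0, 331.3], [6.5, 34.7], 87.2) [0.6247 0.3328 0.1079]
```

View pics/chk.png

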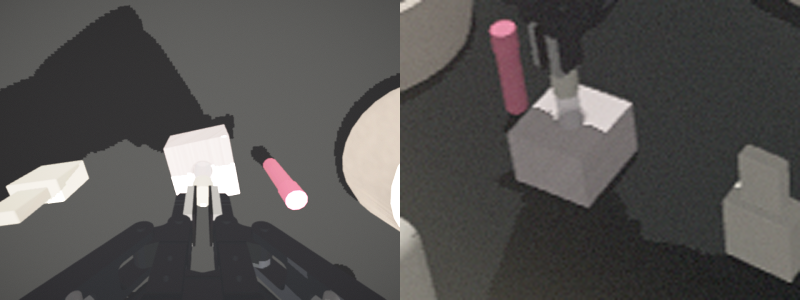

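```bash
python3 - <<'E'
from s import *
s=st(); out=[]
for n in ("w2","s2"):
  c=dict(np.load(n+".npz")); R_=cv2.Rodrigues(c["rotation"])[0]; im=c["pixels"].copy()
  for P,col in [(s["tool_pos"],(255,0,0)),(np.array([.628,.3205,.09]),(0,255,0)),(s["tool_pos"]+[0,0,.019],(0,0,255))]:
    q=R_.T@(P-c["xyz"]); u=c["K"][0,0]*q[0]/-q[2]+c["K"][0,2]; v=-c["K"][1,1]*q[1]/-q[2]+c["K"][1,2]
    print(n,P.round(3),u.round(1),v.round(1)); cv2.circle(im,(int(u),int(v)),1,col,-1)
  u,v=int(u),int(v); h=60 if n=="w2" else 30
  out.append(cv2.resize(im[v-h:v+h,u-h:u+h],(400,400),interpolation=cv2.INTER_CUBIC))
cv2.imwrite("pics/chk2.png",cv2.hconcat(out)[:,:,::-1])
E
```

```text
t 4.08 tcp [0.6279 0.3219 0.064 ] ang y -6.35 z [-1.e-04 -0.e+00 -1.e+00] F [-0.6 -0.5 -0.4] w 0.0089 gf 0.0
w2 [0.628 0.322 0.064] 324.9 285.4
w2 [0.628 0.32  0.09 ] 325.7 312.8
w2 [0.628 0.322 0.083] 325.1 302.8
s2 [0.628 0.322 0.064] 196.2 339.6
s2 [0.628 0.32  0.09 ] 194.9 327.5
s2 [0.628 0.322 0.083] 194.9 331.2
```

View pics/chk2.png

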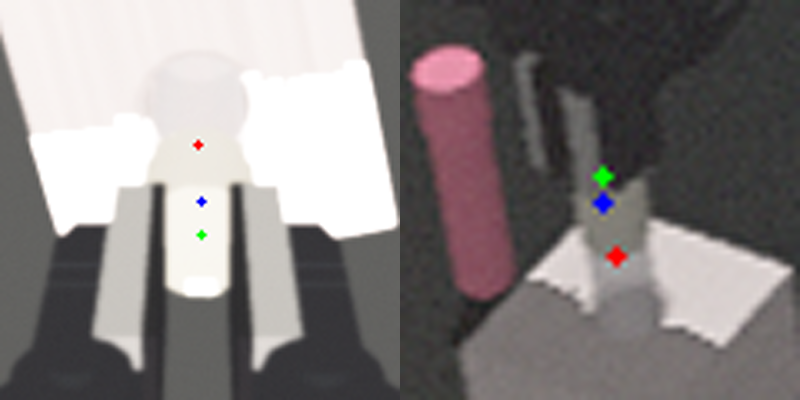

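```bash
python3 - <<'E'
from h import *
c=dict(np.load("w2.npz")); w=cloud(c)
for v in (285,292,300,306,312,318,324):
    print(v,[(u,*(w[v,u]*1000).round(0).astype(int).tolist()) if np.isfinite(w[v,u,0]) else u for u in (300,306,311,314,318,325,331,334,337,341,346)])
E
```

```text
285 [(300, 612, 314, 44), (306, 616, 314, 44), (311, 621, 324, 66), (314, 623, 327, 73), (318, 625, 328, 75), (325, 629, 328, 77), (331, 632, 327, 75), (334, 633, 326, 73), (337, 634, 325, 71), (341, 636, 311, 44), (346, 639, 311, 45)]
292 [(300, 612, 310, 45), (306, 615, 309, 45), (311, 622, 327, 79), (314, 623, 327, 80), (318, 625, 328, 84), (325, 629, 328, 84), (331, 631, 327, 82), (334, 633, 326, 80), (337, 634, 325, 80), (341, 636, 307, 45), (346, 639, 307, 45)]
300 [(300, 618, 334, 100), (306, 621, 334, 102), (311, 623, 334, 101), (314, 623, 327, 89), (318, 625, 328, 90), (325, 628, 327, 90), (331, 631, 326, 89), (334, 633, 333, 101), (337, 634, 333, 101), (341, 636, 332, 101), (346, 638, 332, 101)]
306 [(300, 619, 334, 105), (306, 621, 335, 107), (311, 623, 334, 106), (314, 623, 327, 94), (318, 625, 324, 90), (325, 628, 324, 90), (331, 631, 324, 90), (334, 633, 333, 107), (337, 634, 332, 105), (341, 636, 332, 106), (346, 638, 332, 106)]
312 [(300, 619, 335, 112), (306, 621, 334, 110), (311, 623, 333, 110), (314, 623, 324, 95), (318, 624, 321, 89), (325, 628, 321, 89), (331, 630, 320, 88), (334, 632, 331, 108), (337, 634, 332, 110), (341, 635, 333, 111), (346, 637, 332, 110)]
318 [(300, 619, 334, 115), (306, 622, 334, 116), (311, 623, 333, 114), (314, 623, 322, 97), (318, 624, 318, 89), (325, 627, 317, 89), (331, 630, 317, 89), (334, 632, 329, 109), (337, 634, 333, 116), (341, 635, 333, 116), (346, 637, 332, 115)]
324 [(300, 619, 334, 119), (306, 622, 334, 120), (311, 624, 334, 119), (314, 623, 320, 98), (318, 624, 315, 90), (325, 627, 315, 90), (331, 630, 314, 90), (334, 632, 327, 110), (337, 633, 332, 119), (341, 635, 332, 119), (346, 637, 332, 119)]
```

Request:
{"fn": "servo_tool", "kwargs": {"increments": [{"dx": 0, "dy": 0, "dz": 0, "rx": 0, "ry": 0, "rz": 0, "gripper": 0}, {"dx": 0, "dy": 0, "dz": 0, "rx": 0, "ry": 0, "rz": 0, "gripper": 0}, {"dx": 0, "dy": 0, "dz": 0, "rx": 0, "ry": 0, "rz": 0, "gripper": 0}, {"dx": 0, "dy": 0, "dz": 0, "rx": 0, "ry": 0, "rz": 0, "gripper": 0}], "newtons": 30}}

```text
time_s: 4.42
tool_pos: [0.6279, 0.3219, 0.064]
orientation: [-2.341, -2.095, -0.0]
contact_force: [-0.4, -0.4, -0.6]
gripper_width: 0.0002
gripper_force: 0.0
```

Depth shows the fingertips ending at z≈100 mm, above the cap, though the TCP reports 64 mm. I'll check that against all three cameras with the fingers shut.

```bash
python3 - <<'E'
from s import *
s=st(); t=s["tool_pos"]
for n in ("wrist","side","scene"):
    c=get(n); np.savez(n+"3",**c); w=cloud(c).reshape(-1,3)
    near=np.hypot(w[:,0]-t[0],w[:,1]-t[1])<.03
    q=w[near]; h,e=np.histogram(q[:,2],np.arange(.04,.2,.006)); print(n,dict(zip((e[:-1]*1000).astype(int).tolist(),h.tolist())))
    for lo in (.088,.094,.1,.106,.112,.124,.136):
        p=q[(q[:,2]>lo)&(q[:,2]<lo+.006)]
        if len(p): print("  ",lo,len(p),(p.min(0)*1000).round(),(p.max(0)*1000).round())
    if n=="wrist": print("cam rel tcp",c["xyz"]-t)
E
```

```text
t 4.42 tcp [0.6279 0.3219 0.064 ] ang y -6.35 z [-0.  0. -1.] F [-0.4 -0.4 -0.6] w 0.0002 gf 0.0
wrist {40: 5748, 46: 184, 52: 106, 57: 138, 64: 81, 69: 154, 75: 182, 81: 159, 88: 14, 93: 82, 99: 421, 105: 504, 111: 548, 118: 631, 123: 483, 129: 962, 135: 1756, 142: 2520, 147: 4474, 153: 1141, 159: 1845, 165: 2564, 171: 4312, 177: 4036, 183: 979, 189: 0}
   0.088 14 [620. 322.  88.] [635. 329.  89.]
   0.094 82 [618. 327.  96.] [636. 334. 100.]
   0.1 421 [614. 327. 100.] [641. 334. 106.]
   0.106 504 [614. 327. 106.] [641. 335. 112.]
   0.112 548 [614. 327. 112.] [641. 334. 118.]
   0.124 483 [614. 323. 124.] [641. 334. 130.]
   0.136 1756 [602. 310. 136.] [657. 338. 142.]
cam rel tcp [0.00856513 0.08413519 0.17251901]
side {40: 501, 46: 105, 52: 21, 57: 24, 64: 24, 69: 26, 75: 33, 81: 26, 88: 30, 93: 14, 99: 31, 105: 53, 111: 45, 118: 48, 123: 36, 129: 22, 135: 41, 142: 94, 147: 61, 153: 41, 159: 82, 165: 52, 171: 65, 177: 69, 183: 61, 189: 82}
   0.088 30 [619. 314.  88.] [632. 328.  94.]
   0.094 14 [621. 319.  95.] [636. 333. 100.]
   0.1 31 [616. 317. 101.] [636. 335. 106.]
   0.106 53 [613. 318. 106.] [643. 334. 112.]
   0.112 45 [614. 316. 112.] [641. 333. 118.]
   0.124 36 [613. 319. 124.] [641. 334. 130.]
   0.136 41 [601. 312. 137.] [656. 336. 142.]
scene {40: 478, 46: 40, 52: 24, 57: 20, 64: 16, 69: 26, 75: 26, 81: 25, 88: 30, 93: 10, 99: 36, 105: 35, 111: 38, 118: 33, 123: 19, 129: 6, 135: 36, 142: 58, 147: 23, 153: 35, 159: 53, 165: 36, 171: 45, 177: 39, 183: 49, 189: 53}
   0.088 30 [622. 312.  88.] [639. 326.  94.]
   0.094 10 [628. 313.  96.] [637. 334.  99.]
   0.1 36 [622. 310. 100.] [643. 335. 106.]
   0.106 35 [621. 312. 106.] [643. 334. 112.]
   0.112 38 [622. 311. 112.] [644. 334. 118.]
   0.124 19 [621. 311. 124.] [641. 316. 130.]
   0.136 36 [602. 308. 136.] [653. 315. 142.]
```

All three cameras agree: the shut fingertips are about 32 mm higher than the reported TCP, and xy is right. So true tip z = reported z + 32 mm. Nothing was disturbed. Opening, then going lower by that much.

Request:
{"fn": "servo_tool", "kwargs": {"increments": [{"dx": 0, "dy": 0, "dz": 0, "rx": 0, "ry": 0, "rz": 0, "gripper": 0.5}, {"dx": 0, "dy": -0.1, "dz": 0, "rx": 0, "ry": 0, "rz": 0, "gripper": 0.5}, {"dx": 0, "dy": 0, "dz": 0, "rx": 0, "ry": 0, "rz": 0, "gripper": 0.5}, {"dx": 0, "dy": 0, "dz": 0, "rx": 0, "ry": 0, "rz": 0, "gripper": 0.5}, {"dx": 0, "dy": 0, "dz": 0, "rx": 0, "ry": 0, "rz": 0, "gripper": 0.5}, {"dx": 0, "dy": 0, "dz": -1.1, "rx": 0, "ry": 0, "rz": 0, "gripper": 0.5}, {"dx": 0, "dy": 0, "dz": -1.1, "rx": 0, "ry": 0, "rz": 0, "gripper": 0.5}, {"dx": 0, "dy": 0, "dz": -1.1, "rx": 0, "ry": 0, "rz": 0, "gripper": 0.5}]}}

```text
time_s: 5.23
tool_pos: [0.6276, 0.3207, 0.0295]
orientation: [-2.341, -2.095, 0.001]
contact_force: [0.4, -0.4, 0.1]
gripper_width: 0.0426
gripper_force: 0.0
```

Request:
{"fn": "servo_tool", "kwargs": {"increments": [{"dx": 0, "dy": 0, "dz": 0, "rx": 0, "ry": 0, "rz": 0, "gripper": 0.5}, {"dx": 0, "dy": 0, "dz": 0, "rx": 0, "ry": 0, "rz": 0, "gripper": 0.5}, {"dx": 0, "dy": 0, "dz": 0, "rx": 0, "ry": 0, "rz": 0, "gripper": 0.1}, {"dx": 0, "dy": 0, "dz": 0, "rx": 0, "ry": 0, "rz": 0, "gripper": 0.1}, {"dx": 0, "dy": 0, "dz": 0, "rx": 0, "ry": 0, "rz": 0, "gripper": 0.1}, {"dx": 0, "dy": 0, "dz": 0, "rx": 0, "ry": 0, "rz": 0, "gripper": 0.1}, {"dx": 0, "dy": 0, "dz": 0, "rx": 0, "ry": 0, "rz": 0, "gripper": 0.1}, {"dx": 0, "dy": 0, "dz": 0, "rx": 0, "ry": 0, "rz": 0, "gripper": 0.1}], "newtons": 30}}

```text
time_s: 5.9
tool_pos: [0.6283, 0.3211, 0.0316]
orientation: [2.341, 2.095, 0.002]
contact_force: [0.1, 0.6, 1.5]
gripper_width: 0.0166
gripper_force: 29.3
```

Gripped (29 N). Lifting and carrying to above hole 3.

Request:
{"fn": "servo_tool", "kwargs": {"increments": [{"dx": 0, "dy": 0, "dz": 1.5, "rx": 0, "ry": 0, "rz": 0, "gripper": 0.1}, {"dx": 0, "dy": 0, "dz": 2.5, "rx": 0, "ry": 0, "rz": 0, "gripper": 0.1}, {"dx": 0, "dy": 0, "dz": 3, "rx": 0, "ry": 0, "rz": 0, "gripper": 0.1}, {"dx": 0, "dy": 0, "dz": 3, "rx": 0, "ry": 0, "rz": 0, "gripper": 0.1}, {"dx": 0, "dy": 0, "dz": 3, "rx": 0, "ry": 0, "rz": 0, "gripper": 0.1}, {"dx": -0.3, "dy": -1.2, "dz": 0, "rx": 0, "ry": 0, "rz": 0, "gripper": 0.1}, {"dx": -0.5, "dy": -2, "dz": 0, "rx": 0, "ry": 0, "rz": 0, "gripper": 0.1}, {"dx": -0.8, "dy": -3, "dz": 0, "rx": 0, "ry": 0, "rz": 0, "gripper": 0.1}]}}

```text
time_s: 6.57
tool_pos: [0.6124, 0.2607, 0.1616]
orientation: [2.338, 2.098, 0.005]
contact_force: [0.0, 0.4, -1.2]
gripper_width: 0.0167
gripper_force: 29.5
```

Request:
{"fn": "servo_tool", "kwargs": {"increments": [{"dx": -0.8, "dy": -3, "dz": 0, "rx": 0, "ry": 0, "rz": 0, "gripper": 0.1}, {"dx": -0.8, "dy": -3, "dz": 0, "rx": 0, "ry": 0, "rz": 0, "gripper": 0.1}, {"dx": -0.8, "dy": -3, "dz": 0, "rx": 0, "ry": 0, "rz": 0, "gripper": 0.1}, {"dx": -0.8, "dy": -3, "dz": 0, "rx": 0, "ry": 0, "rz": 0, "gripper": 0.1}, {"dx": -0.8, "dy": -3, "dz": 0, "rx": 0, "ry": 0, "rz": 0, "gripper": 0.1}, {"dx": -0.5, "dy": -2.3, "dz": 0, "rx": 0, "ry": 0, "rz": 0, "gripper": 0.1}, {"dx": -0.3, "dy": -1.5, "dz": 0, "rx": 0, "ry": 0, "rz": 0, "gripper": 0.1}, {"dx": 0, "dy": 0, "dz": 0, "rx": 0, "ry": 0, "rz": 0, "gripper": 0.1}]}}

```text
time_s: 7.23
tool_pos: [0.5632, 0.0677, 0.1615]
orientation: [2.345, 2.09, -0.001]
contact_force: [-0.3, 1.1, -0.5]
gripper_width: 0.0167
gripper_force: 29.5
```

Request:
{"fn": "servo_tool", "kwargs": {"increments": [{"dx": 0, "dy": 0, "dz": 0, "rx": 0, "ry": 0, "rz": 0, "gripper": 0.1}, {"dx": 0, "dy": 0, "dz": 0, "rx": 0, "ry": 0, "rz": 0, "gripper": 0.1}, {"dx": 0, "dy": 0, "dz": 0, "rx": 0, "ry": 0, "rz": 0, "gripper": 0.1}]}}

```text
time_s: 7.48
tool_pos: [0.5642, 0.0719, 0.161]
orientation: [-2.34, -2.096, -0.001]
contact_force: [-0.3, 1.0, 0.2]
gripper_width: 0.0166
gripper_force: 29.5
```

```bash
cat > look.py <<'E'
from s import *; from m import rect
# rack top, holes, rails, gripped tube from all views
s=st()
for n in ("wrist","scene","side"):
    c=get(n); np.savez(n+"4",**c); w=cloud(c); f=w.reshape(-1,3); px=c["pixels"].reshape(-1,3).astype(int)
    near=np.hypot(f[:,0]-.56,f[:,1]-.02)<.12
    for nm,lo,hi in (("plat",.056,.064),("rail",.068,.075),("racktop",.112,.118)):
        q=f[near&(f[:,2]>lo)&(f[:,2]<hi)]
        if len(q)>30: print(n,nm,len(q),rect(q),np.median(q[:,2]).round(4))
    d=np.hypot(*(f[:,:2]-s["tool_pos"][:2]).T)<.016
    for lo in (.14,.15,.16,.17,.18,.19):
        q=f[d&(f[:,2]>lo)&(f[:,2]<lo+.01)]
        if len(q)>3: print("  tube",n,lo,len(q),(q.min(0)*1000).round(),(q.max(0)*1000).round())
E
python3 look.py; python3 -c "
from h import *
c=np.load('wrist4.npz'); d=np.load('side4.npz'); cv2.imwrite('pics/w4.png',cv2.hconcat([cv2.resize(c['pixels'],(400,300)),cv2.resize(d['pixels'][190:340,230:430],(400,300))])[:,:,::-1])"
```

```text
t 7.48 tcp [0.5642 0.0719 0.161 ] ang y -6.28 z [ 2.e-04  3.e-04 -1.e+00] F [-0.3  1.   0.2] w 0.0166 gf 29.50351059436798
wrist plat 8894 ([561.6, 27.5], [157.0, 130.3], 83.7) 0.0596
wrist rail 3167 ([559.9, 11.0], [188.0, 129.9], 83.8) 0.0716
wrist racktop 5645 ([557.8, 25.2], [130.9, 60.2], 83.8) 0.1146
  tube wrist 0.14 109 [556.  71. 143.] [571.  79. 150.]
  tube wrist 0.15 204 [556.  71. 150.] [571.  79. 160.]
  tube wrist 0.16 228 [556.  71. 160.] [571.  79. 170.]
  tube wrist 0.17 271 [556.  71. 170.] [571.  79. 180.]
  tube wrist 0.18 328 [556.  71. 180.] [571.  79. 190.]
  tube wrist 0.19 444 [554.  68. 190.] [577.  85. 200.]
scene plat 2091 ([566.1, 15.6], [185.5, 131.5], 81.6) 0.0587
scene rail 794 ([561.7, 11.9], [187.8, 131.7], 83.7) 0.0707
scene racktop 1117 ([560.0, 26.6], [130.3, 63.8], 83.2) 0.1137
  tube scene 0.14 25 [566.  64. 142.] [574.  79. 150.]
  tube scene 0.15 37 [565.  64. 150.] [575.  78. 160.]
  tube scene 0.16 40 [566.  64. 160.] [574.  79. 170.]
  tube scene 0.17 39 [566.  64. 170.] [573.  79. 180.]
  tube scene 0.18 8 [571.  64. 180.] [578.  74. 190.]
  tube scene 0.19 8 [571.  62. 190.] [579.  72. 199.]
side plat 1111 ([560.9, 12.6], [189.9, 131.1], 83.6) 0.06
side rail 562 ([561.1, 10.7], [192.0, 131.1], 83.9) 0.0714
side racktop 762 ([558.5, 26.3], [133.9, 61.3], 82.9) 0.1148
  tube side 0.14 24 [556.  72. 142.] [569.  79. 150.]
  tube side 0.15 35 [557.  68. 151.] [570.  79. 159.]
  tube side 0.16 34 [556.  69. 160.] [570.  79. 170.]
  tube side 0.17 39 [557.  68. 171.] [570.  80. 180.]
  tube side 0.18 31 [557.  69. 180.] [570.  79. 190.]
  tube side 0.19 43 [549.  70. 191.] [577.  84. 200.]
```

View pics/w4.png

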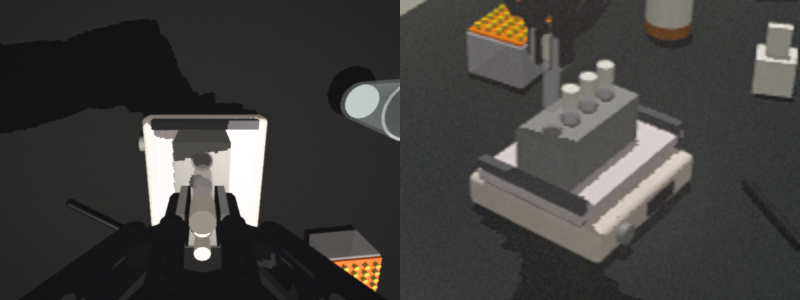

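Wrist view: the tube hangs vertical over the empty hole 3 at (202,160). Side view: the hole's mouth at (552,130) lies under it. The three views put tube and hole within about 1 mm of each other. Lowering slowly, watching the force.

Request:
{"fn": "servo_tool", "kwargs": {"increments": [{"dx": -0.05, "dy": -0.05, "dz": -0.7, "rx": 0, "ry": 0, "rz": 0, "gripper": 0.1}, {"dx": 0, "dy": 0, "dz": -0.7, "rx": 0, "ry": 0, "rz": 0, "gripper": 0.1}, {"dx": 0, "dy": 0, "dz": -0.6, "rx": 0, "ry": 0, "rz": 0, "gripper": 0.1}, {"dx": 0, "dy": 0, "dz": -0.5, "rx": 0, "ry": 0, "rz": 0, "gripper": 0.1}, {"dx": 0, "dy": 0, "dz": -0.5, "rx": 0, "ry": 0, "rz": 0, "gripper": 0.1}, {"dx": 0, "dy": 0, "dz": -0.5, "rx": 0, "ry": 0, "rz": 0, "gripper": 0.1}, {"dx": 0, "dy": 0, "dz": 0, "rx": 0, "ry": 0, "rz": 0, "gripper": 0.1}, {"dx": 0, "dy": 0, "dz": 0, "rx": 0, "ry": 0, "rz": 0, "gripper": 0.1}]}}

```text
time_s: 8.3
tool_pos: [0.5632, 0.0703, 0.1256]
orientation: [-2.341, -2.095, 0.001]
contact_force: [1.0, -0.5, -0.8]
gripper_width: 0.0167
gripper_force: 29.5
```

Request:
{"fn": "servo_tool", "kwargs": {"increments": [{"dx": 0, "dy": 0, "dz": -0.6, "rx": 0, "ry": 0, "rz": 0, "gripper": 0.1}, {"dx": 0, "dy": 0, "dz": -0.6, "rx": 0, "ry": 0, "rz": 0, "gripper": 0.1}, {"dx": 0, "dy": 0, "dz": -0.6, "rx": 0, "ry": 0, "rz": 0, "gripper": 0.1}, {"dx": 0, "dy": 0, "dz": -0.5, "rx": 0, "ry": 0, "rz": 0, "gripper": 0.1}, {"dx": 0, "dy": 0, "dz": -0.4, "rx": 0, "ry": 0, "rz": 0, "gripper": 0.1}, {"dx": 0, "dy": 0, "dz": -0.4, "rx": 0, "ry": 0, "rz": 0, "gripper": 0.1}, {"dx": 0, "dy": 0, "dz": 0, "rx": 0, "ry": 0, "rz": 0, "gripper": 0.1}, {"dx": 0, "dy": 0, "dz": 0, "rx": 0, "ry": 0, "rz": 0, "gripper": 0.1}]}}

```text
time_s: 8.97
tool_pos: [0.5632, 0.0704, 0.0947]
orientation: [-2.341, -2.095, 0.001]
contact_force: [0.7, 0.4, 0.0]
gripper_width: 0.0172
gripper_force: 29.5
```

Request:
{"fn": "servo_tool", "kwargs": {"increments": [{"dx": 0, "dy": 0, "dz": -0.15, "rx": 0, "ry": 0, "rz": 0, "gripper": 0.1}, {"dx": 0, "dy": 0, "dz": 0, "rx": 0, "ry": 0, "rz": 0, "gripper": 0.3}, {"dx": 0, "dy": 0, "dz": 0, "rx": 0, "ry": 0, "rz": 0, "gripper": 0.5}, {"dx": 0, "dy": 0, "dz": 0, "rx": 0, "ry": 0, "rz": 0, "gripper": 0.5}, {"dx": 0, "dy": 0, "dz": 0, "rx": 0, "ry": 0, "rz": 0, "gripper": 0.5}, {"dx": 0, "dy": 0, "dz": 1, "rx": 0, "ry": 0, "rz": 0, "gripper": 0.5}, {"dx": 0, "dy": 0, "dz": 2, "rx": 0, "ry": 0, "rz": 0, "gripper": 0.5}, {"dx": 0, "dy": 0, "dz": 3.5, "rx": 0, "ry": 0, "rz": 0, "gripper": 0.5}]}}

```text
time_s: 9.63
tool_pos: [0.5606, 0.0701, 0.1562]
orientation: [-2.338, -2.092, 0.01]
contact_force: [1.2, -0.1, -0.8]
gripper_width: 0.0423
gripper_force: 0.0
```

Request:
{"fn": "servo_tool", "kwargs": {"increments": [{"dx": 0, "dy": 0, "dz": 3.5, "rx": 0, "ry": 0, "rz": 0, "gripper": 0.7}, {"dx": -1.2, "dy": 3, "dz": 0, "rx": 0, "ry": 0, "rz": 1.3, "gripper": 0.7}, {"dx": -1.2, "dy": 3, "dz": 0, "rx": 0, "ry": 0, "rz": 1.3, "gripper": 0.7}, {"dx": -1.2, "dy": 3, "dz": 0, "rx": 0, "ry": 0, "rz": 1.3, "gripper": 0.7}, {"dx": -1.2, "dy": 3, "dz": 0, "rx": 0, "ry": 0, "rz": 1.3, "gripper": 0.7}, {"dx": -1.2, "dy": 3, "dz": 0, "rx": 0, "ry": 0, "rz": 1.3, "gripper": 0.7}, {"dx": -1.2, "dy": 3, "dz": 0, "rx": 0, "ry": 0, "rz": 1.3, "gripper": 0.7}, {"dx": -1.2, "dy": 3, "dz": 0, "rx": 0, "ry": 0, "rz": 1.3, "gripper": 0.7}]}}

```text
time_s: 10.3
tool_pos: [0.4788, 0.2818, 0.1947]
orientation: [2.166, 2.275, 0.002]
contact_force: [0.8, -0.1, 0.3]
gripper_width: 0.0597
gripper_force: 0.0
```

Request:
{"fn": "servo_tool", "kwargs": {"increments": [{"dx": -1.1, "dy": 0.5, "dz": 0, "rx": 0, "ry": 0, "rz": 1.3, "gripper": 0.7}, {"dx": 0, "dy": 0, "dz": 0, "rx": 0, "ry": 0, "rz": 0, "gripper": 0.7}, {"dx": 0, "dy": 0, "dz": 0, "rx": 0, "ry": 0, "rz": 0, "gripper": 0.7}, {"dx": 0, "dy": 0, "dz": 0, "rx": 0, "ry": 0, "rz": 0, "gripper": 0.7}]}}

```text
time_s: 10.63
tool_pos: [0.4689, 0.2846, 0.194]
orientation: [2.142, 2.297, 0.001]
contact_force: [-0.3, -1.5, 0.2]
gripper_width: 0.0601
gripper_force: 0.0
```

```bash
cat > l5.py <<'E'
from s import *; from m import rect
s=st()
for n in ("wrist","scene","side"):
    c=get(n); np.savez(n+"5",**c); f=cloud(c).reshape(-1,3)
    for nm,xy,r,bands in (("sp",(.468,.3175),.035,((.046,.053),(.086,.094))),("caps",(.558,.026),.075,((.112,.118),(.145,.155))),("rail",(.56,.012),.12,((.068,.075),))):
        near=np.hypot(f[:,0]-xy[0],f[:,1]-xy[1])<r
        for lo,hi in bands:
            q=f[near&(f[:,2]>lo)&(f[:,2]<hi)]
            if len(q)>10: print(n,nm,lo,len(q),rect(q))
E
python3 l5.py
```

```text
t 10.63 tcp [0.4689 0.2846 0.194 ] ang y 3.99 z [ 9.e-04 -1.e-04 -1.e+00] F [-0.3 -1.5  0.2] w 0.0601 gf 0.0
wrist sp 0.046 811 ([466.6, 317.0], [50.0, 23.8], 1.5)
wrist sp 0.086 589 ([467.0, 316.8], [29.3, 12.3], 2.9)
wrist caps 0.112 16 ([544.3, 91.8], [1.9, 7.7], 83.2)
wrist rail 0.068 904 ([538.2, 96.7], [54.2, 59.1], 32.0)
scene sp 0.046 129 ([467.7, 316.5], [53.5, 23.5], 6.2)
scene sp 0.086 67 ([468.5, 317.2], [31.5, 12.4], 3.2)
scene caps 0.112 1093 ([559.8, 26.2], [129.6, 63.4], 84.6)
scene caps 0.145 257 ([559.3, 26.2], [105.8, 20.4], 83.8)
scene rail 0.068 777 ([561.2, 12.1], [188.0, 132.4], 83.7)
side sp 0.046 258 ([467.7, 318.2], [51.3, 25.5], 6.5)
side sp 0.086 141 ([467.3, 317.0], [30.5, 13.4], 0.1)
side caps 0.112 248 ([551.9, 28.4], [139.4, 50.5], 71.8)
side caps 0.145 49 ([556.9, 17.2], [92.8, 16.4], 84.1)
side rail 0.068 480 ([561.0, 11.5], [192.0, 130.3], 83.7)
```

The tube is seated: four caps in a row at the right height, rack unmoved. Spacer at (467, 317) mm, yaw ~3°. Going down on its tab, closing across the 30 mm.

Request:
{"fn": "servo_tool", "kwargs": {"increments": [{"dx": -0.2, "dy": 1.6, "dz": 0, "rx": 0, "ry": 0, "rz": -1, "gripper": 0.7}, {"dx": 0, "dy": 1.6, "dz": 0, "rx": 0, "ry": 0, "rz": 0, "gripper": 0.7}, {"dx": 0, "dy": 0, "dz": -2, "rx": 0, "ry": 0, "rz": 0, "gripper": 0.7}, {"dx": 0, "dy": 0, "dz": -3, "rx": 0, "ry": 0, "rz": 0, "gripper": 0.7}, {"dx": 0, "dy": 0, "dz": -3, "rx": 0, "ry": 0, "rz": 0, "gripper": 0.7}, {"dx": 0, "dy": 0, "dz": -1.2, "rx": 0, "ry": 0, "rz": 0, "gripper": 0.7}, {"dx": 0, "dy": 0, "dz": 0, "rx": 0, "ry": 0, "rz": 0, "gripper": 0.7}, {"dx": 0, "dy": 0, "dz": 0, "rx": 0, "ry": 0, "rz": 0, "gripper": 0.7}]}}

```text
time_s: 11.45
tool_pos: [0.4665, 0.3164, 0.101]
orientation: [-2.163, -2.278, 0.003]
contact_force: [0.1, -0.0, -0.0]
gripper_width: 0.0598
gripper_force: 0.0
```

Request:
{"fn": "servo_tool", "kwargs": {"increments": [{"dx": 0, "dy": 0, "dz": -1.5, "rx": 0, "ry": 0, "rz": 0, "gripper": 0.7}, {"dx": 0, "dy": 0, "dz": -1.5, "rx": 0, "ry": 0, "rz": 0, "gripper": 0.7}, {"dx": 0, "dy": 0, "dz": -1.5, "rx": 0, "ry": 0, "rz": 0, "gripper": 0.7}, {"dx": 0, "dy": 0, "dz": -1.5, "rx": 0, "ry": 0, "rz": 0, "gripper": 0.7}, {"dx": 0, "dy": 0, "dz": -1.5, "rx": 0, "ry": 0, "rz": 0, "gripper": 0.7}, {"dx": 0, "dy": 0, "dz": 0, "rx": 0, "ry": 0, "rz": 0, "gripper": 0.7}, {"dx": 0, "dy": 0, "dz": 0, "rx": 0, "ry": 0, "rz": 0, "gripper": 0.7}, {"dx": 0, "dy": 0, "dz": 0, "rx": 0, "ry": 0, "rz": 0, "gripper": 0.7}]}}

```text
time_s: 12.12
tool_pos: [0.4679, 0.3181, 0.0284]
orientation: [2.162, 2.279, 0.005]
contact_force: [-0.8, 0.5, -0.3]
gripper_width: 0.0593
gripper_force: 0.0
```

Request:
{"fn": "servo_tool", "kwargs": {"increments": [{"dx": -0.1, "dy": -0.1, "dz": 0, "rx": 0, "ry": 0, "rz": 0, "gripper": 0.5}, {"dx": 0, "dy": 0, "dz": 0, "rx": 0, "ry": 0, "rz": 0, "gripper": 0.2}, {"dx": 0, "dy": 0, "dz": 0, "rx": 0, "ry": 0, "rz": 0, "gripper": 0.2}, {"dx": 0, "dy": 0, "dz": 0, "rx": 0, "ry": 0, "rz": 0, "gripper": 0.2}, {"dx": 0, "dy": 0, "dz": 0, "rx": 0, "ry": 0, "rz": 0, "gripper": 0.2}, {"dx": 0, "dy": 0, "dz": 0, "rx": 0, "ry": 0, "rz": 0, "gripper": 0.2}, {"dx": 0, "dy": 0, "dz": 0, "rx": 0, "ry": 0, "rz": 0, "gripper": 0.2}], "newtons": 40}}

```text
time_s: 12.7
tool_pos: [0.4661, 0.3168, 0.0277]
orientation: [2.161, 2.279, 0.003]
contact_force: [-0.4, -1.0, 5.9]
gripper_width: 0.0293
gripper_force: 41.1
```

```bash
python3 -c "
from s import *; st()"
```

```text
t 12.7 tcp [0.4661 0.3168 0.0277] ang y 3.05 z [ 0.0017  0.0011 -1.    ] F [-0.4 -1.   5.9] w 0.0293 gf 41.078969836235046
```

Request:
{"fn": "servo_tool", "kwargs": {"increments": [{"dx": 0, "dy": 0, "dz": 1, "rx": 0, "ry": 0, "rz": 0, "gripper": 0.2}, {"dx": 0, "dy": 0, "dz": 2.5, "rx": 0, "ry": 0, "rz": 0, "gripper": 0.2}, {"dx": 0, "dy": 0, "dz": 3.5, "rx": 0, "ry": 0, "rz": 0, "gripper": 0.2}, {"dx": 0, "dy": 0, "dz": 3.5, "rx": 0, "ry": 0, "rz": 0, "gripper": 0.2}, {"dx": 0, "dy": 0, "dz": 3.5, "rx": 0, "ry": 0, "rz": 0, "gripper": 0.2}, {"dx": 0, "dy": 0, "dz": 3, "rx": 0, "ry": 0, "rz": 0, "gripper": 0.2}, {"dx": 0, "dy": 0, "dz": 1, "rx": 0, "ry": 0, "rz": 0, "gripper": 0.2}, {"dx": 0.4, "dy": -1.5, "dz": 0, "rx": 0, "ry": 0, "rz": -0.5, "gripper": 0.2}]}}

```text
time_s: 13.37
tool_pos: [0.4707, 0.3044, 0.2105]
orientation: [2.168, 2.273, 0.013]
contact_force: [1.6, -0.2, -0.9]
gripper_width: 0.0295
gripper_force: 40.4
```

Request:
{"fn": "servo_tool", "kwargs": {"increments": [{"dx": 0.7, "dy": -3.1, "dz": 0, "rx": 0, "ry": 0, "rz": -0.8, "gripper": 0.2}, {"dx": 0.7, "dy": -3.1, "dz": 0, "rx": 0, "ry": 0, "rz": -0.8, "gripper": 0.2}, {"dx": 0.7, "dy": -3.1, "dz": 0, "rx": 0, "ry": 0, "rz": -0.8, "gripper": 0.2}, {"dx": 0.7, "dy": -3.1, "dz": 0, "rx": 0, "ry": 0, "rz": -0.8, "gripper": 0.2}, {"dx": 0.7, "dy": -3.1, "dz": 0, "rx": 0, "ry": 0, "rz": -0.8, "gripper": 0.2}, {"dx": 0.7, "dy": -3.1, "dz": 0, "rx": 0, "ry": 0, "rz": -0.8, "gripper": 0.2}, {"dx": 0.7, "dy": -3.1, "dz": 0, "rx": 0, "ry": 0, "rz": -0.8, "gripper": 0.2}, {"dx": 0.7, "dy": -3.1, "dz": 0, "rx": 0, "ry": 0, "rz": -0.8, "gripper": 0.2}]}}

```text
time_s: 14.03
tool_pos: [0.5248, 0.0519, 0.2058]
orientation: [-2.295, -2.144, 0.002]
contact_force: [-0.5, -0.5, -1.8]
gripper_width: 0.0297
gripper_force: 40.3
```

Request:
{"fn": "servo_tool", "kwargs": {"increments": [{"dx": 0.7, "dy": -3.1, "dz": 0, "rx": 0, "ry": 0, "rz": -0.8, "gripper": 0.2}, {"dx": 0.7, "dy": -3.1, "dz": 0, "rx": 0, "ry": 0, "rz": -0.8, "gripper": 0.2}, {"dx": 0.7, "dy": -2.8, "dz": 0, "rx": 0, "ry": 0, "rz": -0.8, "gripper": 0.2}, {"dx": 0.3, "dy": -1.8, "dz": 0, "rx": 0, "ry": 0, "rz": 0, "gripper": 0.2}, {"dx": 0, "dy": 0, "dz": 0, "rx": 0, "ry": 0, "rz": 0, "gripper": 0.2}, {"dx": 0, "dy": 0, "dz": 0, "rx": 0, "ry": 0, "rz": 0, "gripper": 0.2}, {"dx": 0, "dy": 0, "dz": 0, "rx": 0, "ry": 0, "rz": 0, "gripper": 0.2}, {"dx": 0, "dy": 0, "dz": 0, "rx": 0, "ry": 0, "rz": 0, "gripper": 0.2}]}}

```text
time_s: 14.7
tool_pos: [0.549, -0.0535, 0.2062]
orientation: [-2.337, -2.098, 0.001]
contact_force: [1.0, 0.1, -0.4]
gripper_width: 0.0294
gripper_force: 40.3
```

```bash
cat > l6.py <<'E'
from s import *; from m import rect
s=st(); t=s["tool_pos"]
ey=np.array([.1097,.994]); ex=np.array([.994,-.1097])
for n in ("wrist","scene","side"):
    c=get(n); np.savez(n+"6",**c); f=cloud(c).reshape(-1,3)
    zb=t[2]-.0277
    q=f[np.hypot(*(f[:,:2]-t[:2]).T)<.04]
    for nm,lo,hi in (("foot side",zb+.005,zb+.045),("foot top",zb+.046,zb+.053)):
        p=q[(q[:,2]>lo)&(q[:,2]<hi)]
        if len(p)>10: print(n,nm,len(p),rect(p), "my %.1f..%.1f mx %.1f..%.1f"%tuple(v for e in (ey,ex) for v in np.percentile(1000*(p[:,:2]-[.5613,.0117])@e,(1,99))), "zmin",p[:,2].min().round(3))
    for nm,lo,hi in (("rail",.068,.075),("racktop",.112,.118)):
        p=f[(np.hypot(f[:,0]-.56,f[:,1]-.012)<.12)&(f[:,2]>lo)&(f[:,2]<hi)]
        if len(p)>30: print(n,nm,len(p),rect(p), "my %.1f..%.1f mx %.1f..%.1f"%tuple(v for e in (ey,ex) for v in np.percentile(1000*(p[:,:2]-[.5613,.0117])@e,(1,99))))
E
python3 l6.py; python3 -c "
from h import *
c=np.load('wrist6.npz'); d=np.load('side6.npz'); cv2.imwrite('pics/w6.png',cv2.hconcat([cv2.resize(c['pixels'],(400,300)),cv2.resize(d['pixels'][160:310,230:430],(400,300))])[:,:,::-1])"
```

```text
t 14.7 tcp [ 0.549  -0.0535  0.2062] ang y -6.17 z [-9.e-04  4.e-04 -1.e+00] F [ 1.   0.1 -0.4] w 0.0294 gf 40.33393621444702
wrist foot side 2708 ([550.1, -42.0], [2.2, 49.9], 82.5) my -55.1..-53.7 mx -29.4..18.7 zmin 0.184
wrist foot top 1932 ([549.4, -47.3], [13.7, 50.1], 81.3) my -63.8..-53.8 mx -30.0..19.0 zmin 0.225
wrist rail 4002 ([559.8, 10.9], [187.6, 130.3], 83.7) my -94.2..92.4 mx -65.0..62.3
wrist racktop 13511 ([557.9, 25.4], [130.5, 60.2], 83.8) my -50.6..77.4 mx -34.4..24.7
scene foot side 298 ([557.2, -43.7], [21.3, 53.9], 56.4) my -75.9..-52.7 mx -26.3..22.7 zmin 0.184
scene foot top 121 ([551.4, -51.7], [23.3, 50.3], 79.7) my -76.3..-52.8 mx -26.5..21.6 zmin 0.225
scene rail 788 ([562.0, 12.0], [188.1, 131.9], 83.4) my -93.2..93.8 mx -62.4..65.0
scene racktop 1065 ([560.0, 26.2], [129.7, 63.1], 84.5) my -49.4..78.4 mx -32.7..27.6
side foot side 459 ([547.0, -43.7], [54.2, 25.0], 17.8) my -75.9..-51.6 mx -29.8..19.9 zmin 0.184
side foot top 130 ([550.2, -51.2], [26.7, 51.1], 84.7) my -77.1..-51.6 mx -29.5..21.2 zmin 0.225
side rail 569 ([560.5, 10.9], [192.3, 130.1], 83.6) my -94.0..94.0 mx -63.9..60.5
side racktop 703 ([559.2, 25.0], [134.0, 62.3], 84.1) my -50.6..78.9 mx -34.0..25.8
```

View pics/w6.png

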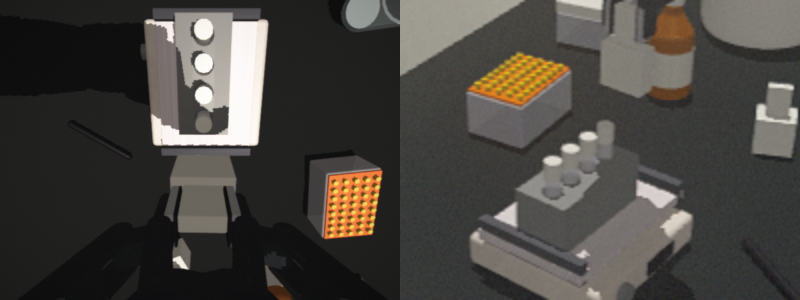

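Wrist view: all four tubes are seated and the spacer is held at (203,195), just off the gap. In the mixer's frame the spacer is ~0.8 mm too near the rack and yawed ~1°. Correcting, and lowering part-way before a check.

Request:
{"fn": "servo_tool", "kwargs": {"increments": [{"dx": 0, "dy": -0.1, "dz": 0, "rx": 0, "ry": 0, "rz": 1, "gripper": 0.2}, {"dx": 0, "dy": 0, "dz": -1, "rx": 0, "ry": 0, "rz": 0, "gripper": 0.2}, {"dx": 0, "dy": 0, "dz": -1.5, "rx": 0, "ry": 0, "rz": 0, "gripper": 0.2}, {"dx": 0, "dy": 0, "dz": -1.5, "rx": 0, "ry": 0, "rz": 0, "gripper": 0.2}, {"dx": 0, "dy": 0, "dz": -1.2, "rx": 0, "ry": 0, "rz": 0, "gripper": 0.2}, {"dx": 0, "dy": 0, "dz": 0, "rx": 0, "ry": 0, "rz": 0, "gripper": 0.2}, {"dx": 0, "dy": 0, "dz": 0, "rx": 0, "ry": 0, "rz": 0, "gripper": 0.2}, {"dx": 0, "dy": 0, "dz": 0, "rx": 0, "ry": 0, "rz": 0, "gripper": 0.2}]}}

```text
time_s: 15.52
tool_pos: [0.5497, -0.0555, 0.1549]
orientation: [2.32, 2.117, 0.001]
contact_force: [-0.1, -0.2, -0.7]
gripper_width: 0.0296
gripper_force: 40.3
```

```bash
python3 l6.py
```

```text
t 15.52 tcp [ 0.5497 -0.0555  0.1549] ang y -5.24 z [ 6.e-04 -0.e+00 -1.e+00] F [-0.1 -0.2 -0.7] w 0.0296 gf 40.30708909034729
wrist foot side 3357 ([552.0, -30.3], [29.2, 49.7], 84.3) my -57.0..-29.0 mx -28.5..19.4 zmin 0.132
wrist foot top 1936 ([549.9, -49.4], [13.0, 50.0], 83.5) my -65.8..-55.8 mx -29.2..19.9 zmin 0.173
wrist rail 2183 ([559.5, 7.5], [181.8, 130.1], 83.7) my -94.7..85.8 mx -65.3..62.8
wrist racktop 19377 ([557.6, 23.2], [126.3, 60.3], 83.7) my -50.5..72.6 mx -34.4..24.7
scene foot side 324 ([563.2, -39.4], [35.3, 54.5], 55.1) my -77.1..-29.1 mx -16.7..24.1 zmin 0.132
scene foot top 112 ([551.9, -54.4], [23.6, 52.1], 84.0) my -77.8..-55.0 mx -27.3..23.6 zmin 0.173
scene rail 759 ([561.2, 12.0], [187.9, 133.0], 83.9) my -93.1..93.8 mx -62.8..64.9
scene racktop 1083 ([560.1, 26.3], [129.7, 63.1], 84.3) my -49.5..78.8 mx -33.0..27.5
side foot side 445 ([546.4, -37.6], [54.6, 42.0], 16.4) my -78.2..-29.6 mx -28.6..21.5 zmin 0.132
side foot top 125 ([550.4, -51.3], [50.8, 24.9], 5.0) my -78.2..-54.3 mx -27.6..20.7 zmin 0.173
side rail 573 ([560.9, 11.2], [193.1, 130.2], 83.6) my -94.2..94.1 mx -64.8..62.0
side racktop 693 ([558.6, 25.8], [134.0, 61.4], 83.4) my -50.4..79.2 mx -34.0..25.4
```

Request:
{"fn": "servo_tool", "kwargs": {"increments": [{"dx": 0, "dy": 0.05, "dz": 0, "rx": 0, "ry": 0, "rz": 0, "gripper": 0.2}, {"dx": 0, "dy": 0, "dz": -0.9, "rx": 0, "ry": 0, "rz": 0, "gripper": 0.2}, {"dx": 0, "dy": 0, "dz": -1, "rx": 0, "ry": 0, "rz": 0, "gripper": 0.2}, {"dx": 0, "dy": 0, "dz": -1, "rx": 0, "ry": 0, "rz": 0, "gripper": 0.2}, {"dx": 0, "dy": 0, "dz": -1, "rx": 0, "ry": 0, "rz": 0, "gripper": 0.2}, {"dx": 0, "dy": 0, "dz": -1, "rx": 0, "ry": 0, "rz": 0, "gripper": 0.2}, {"dx": 0, "dy": 0, "dz": -1, "rx": 0, "ry": 0, "rz": 0, "gripper": 0.2}, {"dx": 0, "dy": 0, "dz": 0, "rx": 0, "ry": 0, "rz": 0, "gripper": 0.2}]}}

```text
time_s: 16.33
tool_pos: [0.5474, -0.0549, 0.0924]
orientation: [-2.318, -2.115, 0.005]
contact_force: [-0.1, 0.1, -0.7]
gripper_width: 0.0295
gripper_force: 40.3
```

Request:
{"fn": "servo_tool", "kwargs": {"increments": [{"dx": 0, "dy": 0, "dz": 0, "rx": 0, "ry": 0, "rz": 0, "gripper": 0.2}, {"dx": 0, "dy": 0, "dz": 0, "rx": 0, "ry": 0, "rz": 0, "gripper": 0.2}, {"dx": 0, "dy": 0, "dz": -0.2, "rx": 0, "ry": 0, "rz": 0, "gripper": 0.2}, {"dx": 0, "dy": 0, "dz": -0.2, "rx": 0, "ry": 0, "rz": 0, "gripper": 0.2}, {"dx": 0, "dy": 0, "dz": -0.2, "rx": 0, "ry": 0, "rz": 0, "gripper": 0.2}, {"dx": 0, "dy": 0, "dz": 0, "rx": 0, "ry": 0, "rz": 0, "gripper": 0.2}, {"dx": 0, "dy": 0, "dz": 0, "rx": 0, "ry": 0, "rz": 0, "gripper": 0.2}]}}

```text
time_s: 16.92
tool_pos: [0.5493, -0.0551, 0.0895]
orientation: [-2.321, -2.117, 0.0]
contact_force: [-0.0, 0.1, -1.0]
gripper_width: 0.0295
gripper_force: 40.3
```

Request:
{"fn": "servo_tool", "kwargs": {"increments": [{"dx": 0, "dy": 0, "dz": -0.1, "rx": 0, "ry": 0, "rz": 0, "gripper": 0.2}, {"dx": 0, "dy": 0, "dz": -0.1, "rx": 0, "ry": 0, "rz": 0, "gripper": 0.2}, {"dx": 0, "dy": 0, "dz": 0, "rx": 0, "ry": 0, "rz": 0, "gripper": 0.2}, {"dx": 0, "dy": 0, "dz": 0, "rx": 0, "ry": 0, "rz": 0, "gripper": 0.2}]}}

```text
time_s: 17.25
tool_pos: [0.5496, -0.0552, 0.0878]
orientation: [2.321, 2.117, 0.001]
contact_force: [-0.8, 0.0, 1.5]
gripper_width: 0.0291
gripper_force: 40.4
```

Request:
{"fn": "servo_tool", "kwargs": {"increments": [{"dx": 0, "dy": 0, "dz": 0, "rx": 0, "ry": 0, "rz": 0, "gripper": 0.45}, {"dx": 0, "dy": 0, "dz": 0, "rx": 0, "ry": 0, "rz": 0, "gripper": 0.6}, {"dx": 0, "dy": 0, "dz": 0, "rx": 0, "ry": 0, "rz": 0, "gripper": 0.6}, {"dx": 0, "dy": 0, "dz": 0, "rx": 0, "ry": 0, "rz": 0, "gripper": 0.6}, {"dx": 0, "dy": 0, "dz": 1, "rx": 0, "ry": 0, "rz": 0, "gripper": 0.6}, {"dx": 0, "dy": 0, "dz": 2, "rx": 0, "ry": 0, "rz": 0, "gripper": 0.6}, {"dx": 0, "dy": 0, "dz": 3, "rx": 0, "ry": 0, "rz": 0, "gripper": 0.6}, {"dx": 0, "dy": 0, "dz": 3, "rx": 0, "ry": 0, "rz": 0, "gripper": 0.6}]}}

```text
time_s: 17.92
tool_pos: [0.5486, -0.055, 0.1784]
orientation: [-2.32, -2.116, 0.002]
contact_force: [1.6, 0.1, 0.8]
gripper_width: 0.0509
gripper_force: 0.0
```

Request:
{"fn": "servo_tool", "kwargs": {"increments": [{"dx": 0.3, "dy": 2.8, "dz": 0.5, "rx": 0, "ry": 0, "rz": -0.5, "gripper": 0}, {"dx": 0.3, "dy": 2.8, "dz": 0, "rx": 0, "ry": 0, "rz": -0.5, "gripper": 0}, {"dx": 0.3, "dy": 2.8, "dz": 0, "rx": 0, "ry": 0, "rz": 0, "gripper": 0}, {"dx": 0.3, "dy": 2.8, "dz": 0, "rx": 0, "ry": 0, "rz": 0, "gripper": 0}, {"dx": 0.3, "dy": 2.8, "dz": 0, "rx": 0, "ry": 0, "rz": 0, "gripper": 0}, {"dx": 0.3, "dy": 2.8, "dz": 0, "rx": 0, "ry": 0, "rz": 0, "gripper": 0}, {"dx": 0, "dy": 0, "dz": 0, "rx": 0, "ry": 0, "rz": 0, "gripper": 0}, {"dx": 0, "dy": 0, "dz": 0, "rx": 0, "ry": 0, "rz": 0, "gripper": 0}]}}

```text
time_s: 18.58
tool_pos: [0.5674, 0.1143, 0.183]
orientation: [2.336, 2.1, 0.0]
contact_force: [-0.9, -0.9, 0.2]
gripper_width: 0.0001
gripper_force: 0.0
```

```bash
cat > l7.py <<'E'
from s import *; from m import rect
s=st(); t=s["tool_pos"]
ey=np.array([.1097,.994]); ex=np.array([.994,-.1097]); O=[.5613,.0117]
print("tcp m",1000*(t[:2]-O)@ey,1000*(t[:2]-O)@ex)
for n in ("wrist","scene","side"):
    c=get(n); np.savez(n+"7",**c); f=cloud(c).reshape(-1,3); my=1000*(f[:,:2]-O)@ey; mx=1000*(f[:,:2]-O)@ex
    for nm,lo,hi,a,b in (("tab",.142,.156,-84,-55),("foot top",.105,.112,-84,-40),("racktop",.113,.118,-60,90),("caps",.142,.156,-50,90),("rail",.068,.075,-100,100)):
        k=(my>a)&(my<b)&(abs(mx)<70)&(f[:,2]>lo)&(f[:,2]<hi)
        if k.sum()>10: print(n,nm,k.sum(),rect(f[k]),"my %.1f..%.1f mx %.1f..%.1f z %.3f"%(*np.percentile(my[k],(1,99)),*np.percentile(mx[k],(1,99)),np.median(f[k,2])))
E
python3 l7.py; python3 -c "
from h import *
c=np.load('scene7.npz'); d=np.load('side7.npz'); cv2.imwrite('pics/w7.png',cv2.hconcat([cv2.resize(c['pixels'][170:320,265:465],(400,300)),cv2.resize(d['pixels'][190:340,230:430],(400,300))])[:,:,::-1])"
```

```text
t 18.58 tcp [0.5674 0.1143 0.183 ] ang y -6.08 z [ 4.e-04 -2.e-04 -1.e+00] F [-0.9 -0.9  0.2] w 0.0001 gf 0.0
tcp m 102.68439163956506 -5.171461557593162
wrist racktop 2538 ([561.4, 59.3], [62.9, 60.2], 83.7) my 26.5..78.3 mx -34.8..24.7 z 0.115
wrist caps 435 ([553.8, -6.6], [38.9, 11.3], 83.4) my -37.8..-0.3 mx -11.1..0.1 z 0.149
wrist rail 2475 ([569.2, 96.8], [16.0, 129.8], 83.8) my 77.8..93.1 mx -64.9..61.5 z 0.072
scene tab 91 ([551.6, -53.9], [11.6, 32.0], 83.1) my -71.9..-60.6 mx -18.2..13.4 z 0.148
scene foot top 181 ([552.6, -47.0], [37.9, 59.5], 82.6) my -78.1..-41.2 mx -30.7..27.3 z 0.108
scene racktop 752 ([560.4, 26.4], [129.9, 61.6], 83.8) my -49.6..78.8 mx -32.6..27.1 z 0.114
scene caps 310 ([560.0, 25.9], [105.8, 19.7], 85.2) my -38.2..65.5 mx -11.6..6.1 z 0.148
scene rail 800 ([561.0, 11.8], [187.9, 130.8], 84.1) my -93.2..93.8 mx -62.6..64.4 z 0.071
side tab 80 ([550.1, -54.0], [13.9, 29.1], 85.0) my -73.4..-60.1 mx -18.3..10.4 z 0.149
side foot top 58 ([533.6, -50.3], [30.7, 43.6], 54.5) my -79.9..-41.7 mx -33.3..4.8 z 0.110
side racktop 649 ([558.0, 22.3], [139.2, 62.3], 82.9) my -51.0..79.0 mx -33.7..25.9 z 0.115
side caps 249 ([559.2, 24.9], [106.0, 19.1], 83.7) my -38.4..65.7 mx -12.8..4.3 z 0.149
side rail 562 ([560.4, 9.7], [193.5, 130.5], 83.3) my -93.8..94.3 mx -64.6..61.7 z 0.071
```

View pics/w7.png

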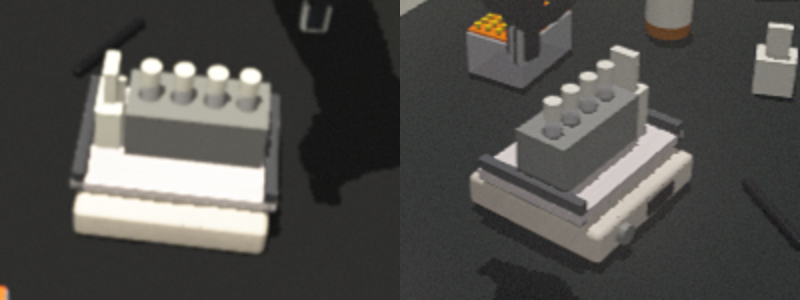

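Scene and side views: the spacer stands upright in the -y gap (tab at (112,75) in the left panel), rack unmoved, four tubes in place. Before lowering I'll check the gripper's real outline against the tube tops.

```bash
python3 - <<'E'
from h import *
t=np.array([.5674,.1143,.183]); ey=np.array([.1097,.994]); ex=np.array([.994,-.1097])
F=np.concatenate([cloud(np.load(n+"7.npz")).reshape(-1,3) for n in ("scene","side","wrist")])
d=F[:,:2]-t[:2]; y=1000*d@ey; x=1000*d@ex; h=1000*(F[:,2]-t[2])-32
k=(np.hypot(x,y)<75)
for a in range(-6,130,8):
    m=k&(h>a)&(h<=a+8)
    if m.sum()>5: print("above tip",a,m.sum(),"my",np.percentile(y[m],(1,99)).round(),"mx",np.percentile(x[m],(1,99)).round())
E
```

```text
above tip -6 52 my [-11.  11.] mx [-7.  8.]
above tip 2 574 my [-8. 12.] mx [-14.  14.]
above tip 10 791 my [-10.  12.] mx [-14.  14.]
above tip 18 914 my [-9. 12.] mx [-14.  14.]
above tip 26 782 my [-5. 12.] mx [-14.  14.]
above tip 34 1338 my [-11.  14.] mx [-20.  19.]
above tip 42 3610 my [-10.  14.] mx [-34.  32.]
above tip 50 8045 my [-9. 13.] mx [-38.  37.]
above tip 58 5950 my [-10.  18.] mx [-45.  44.]
above tip 66 10433 my [-9. 18.] mx [-51.  50.]
above tip 74 11872 my [-1. 18.] mx [-58.  56.]
above tip 82 8076 my [-5. 19.] mx [-61.  60.]
above tip 90 828 my [-18.  21.] mx [-58.  59.]
above tip 98 407 my [-19.  19.] mx [-46.  45.]
above tip 106 280 my [-11.  11.] mx [-41.  42.]
above tip 114 164 my [-10.  11.] mx [-38.  40.]
above tip 122 246 my [-33.  36.] mx [-37.  39.]
```

The gripper stays within ±19 mm in the push direction up to the tube tops, so it's clear. Descending beside the rack's +y end.

Request:
{"fn": "servo_tool", "kwargs": {"increments": [{"dx": 0, "dy": 0, "dz": -2, "rx": 0, "ry": 0, "rz": 0, "gripper": 0}, {"dx": 0, "dy": 0, "dz": -3, "rx": 0, "ry": 0, "rz": 0, "gripper": 0}, {"dx": 0, "dy": 0, "dz": -3, "rx": 0, "ry": 0, "rz": 0, "gripper": 0}, {"dx": 0, "dy": 0, "dz": -2, "rx": 0, "ry": 0, "rz": 0, "gripper": 0}, {"dx": 0, "dy": 0, "dz": -1.5, "rx": 0, "ry": 0, "rz": 0, "gripper": 0}, {"dx": 0, "dy": 0, "dz": -1.2, "rx": 0, "ry": 0, "rz": 0, "gripper": 0}, {"dx": 0, "dy": 0, "dz": 0, "rx": 0, "ry": 0, "rz": 0, "gripper": 0}, {"dx": 0, "dy": 0, "dz": 0, "rx": 0, "ry": 0, "rz": 0, "gripper": 0}]}}

```text
time_s: 19.4
tool_pos: [0.5669, 0.1116, 0.0552]
orientation: [-2.341, -2.094, 0.002]
contact_force: [0.0, 0.4, -0.2]
gripper_width: 0.0002
gripper_force: 0.0
```

Request:
{"fn": "servo_tool", "kwargs": {"increments": [{"dx": -0.05, "dy": -0.4, "dz": 0, "rx": 0, "ry": 0, "rz": 0, "gripper": 0}, {"dx": -0.05, "dy": -0.4, "dz": 0, "rx": 0, "ry": 0, "rz": 0, "gripper": 0}, {"dx": 0, "dy": 0, "dz": 0, "rx": 0, "ry": 0, "rz": 0, "gripper": 0}, {"dx": 0, "dy": 0, "dz": 0, "rx": 0, "ry": 0, "rz": 0, "gripper": 0}]}}

```text
time_s: 19.73
tool_pos: [0.5671, 0.1045, 0.0565]
orientation: [2.339, 2.095, 0.002]
contact_force: [0.3, -0.1, -0.1]
gripper_width: 0.0002
gripper_force: 0.0
```

Request:
{"fn": "servo_tool", "kwargs": {"increments": [{"dx": -0.02, "dy": -0.2, "dz": 0, "rx": 0, "ry": 0, "rz": 0, "gripper": 0}, {"dx": -0.02, "dy": -0.2, "dz": 0, "rx": 0, "ry": 0, "rz": 0, "gripper": 0}, {"dx": -0.02, "dy": -0.2, "dz": 0, "rx": 0, "ry": 0, "rz": 0, "gripper": 0}, {"dx": 0, "dy": 0, "dz": 0, "rx": 0, "ry": 0, "rz": 0, "gripper": 0}, {"dx": 0, "dy": 0, "dz": 0, "rx": 0, "ry": 0, "rz": 0, "gripper": 0}]}}

```text
time_s: 20.15
tool_pos: [0.5661, 0.0992, 0.0558]
orientation: [2.339, 2.097, 0.001]
contact_force: [0.9, 2.0, 1.5]
gripper_width: -0.0001
gripper_force: 0.8
```

Request:
{"fn": "servo_tool", "kwargs": {"increments": [{"dx": -0.02, "dy": -0.1, "dz": 0, "rx": 0, "ry": 0, "rz": 0, "gripper": 0}, {"dx": -0.02, "dy": -0.1, "dz": 0, "rx": 0, "ry": 0, "rz": 0, "gripper": 0}, {"dx": 0, "dy": 0, "dz": 0, "rx": 0, "ry": 0, "rz": 0, "gripper": 0}, {"dx": 0, "dy": 0, "dz": 0, "rx": 0, "ry": 0, "rz": 0, "gripper": 0}]}}

```text
time_s: 20.48
tool_pos: [0.5657, 0.0972, 0.0557]
orientation: [-2.339, -2.097, -0.001]
contact_force: [-1.2, 3.3, 2.2]
gripper_width: -0.0004
gripper_force: 1.5
```

Request:
{"fn": "servo_tool", "kwargs": {"increments": [{"dx": -0.02, "dy": -0.1, "dz": 0, "rx": 0, "ry": 0, "rz": 0, "gripper": 0}, {"dx": -0.02, "dy": -0.1, "dz": 0, "rx": 0, "ry": 0, "rz": 0, "gripper": 0}, {"dx": 0, "dy": 0, "dz": 0, "rx": 0, "ry": 0, "rz": 0, "gripper": 0}, {"dx": 0, "dy": 0, "dz": 0, "rx": 0, "ry": 0, "rz": 0, "gripper": 0}]}}

```text
time_s: 20.82
tool_pos: [0.5652, 0.0949, 0.0557]
orientation: [2.339, 2.097, 0.001]
contact_force: [1.3, 2.2, 0.8]
gripper_width: 0.0003
gripper_force: 1.8
```

Request:
{"fn": "servo_tool", "kwargs": {"increments": [{"dx": -0.01, "dy": -0.1, "dz": 0, "rx": 0, "ry": 0, "rz": 0, "gripper": 0}, {"dx": 0, "dy": 0, "dz": 0, "rx": 0, "ry": 0, "rz": 0, "gripper": 0}, {"dx": 0, "dy": 0, "dz": 0, "rx": 0, "ry": 0, "rz": 0, "gripper": 0}, {"dx": 0, "dy": 0, "dz": 0, "rx": 0, "ry": 0, "rz": 0, "gripper": 0}]}}

```text
time_s: 21.15
tool_pos: [0.565, 0.0939, 0.0555]
orientation: [2.339, 2.097, 0.0]
contact_force: [1.0, 2.9, 3.0]
gripper_width: -0.0006
gripper_force: 1.8
```

Request:
{"fn": "servo_tool", "kwargs": {"increments": [{"dx": -0.01, "dy": -0.1, "dz": 0, "rx": 0, "ry": 0, "rz": 0, "gripper": 0}, {"dx": 0, "dy": 0, "dz": 0, "rx": 0, "ry": 0, "rz": 0, "gripper": 0}, {"dx": 0, "dy": 0, "dz": 0, "rx": 0, "ry": 0, "rz": 0, "gripper": 0}]}}

```text
time_s: 21.4
tool_pos: [0.565, 0.0935, 0.0556]
orientation: [-2.338, -2.097, -0.002]
contact_force: [0.9, 5.0, 2.7]
gripper_width: -0.0001
gripper_force: 2.6
```

Request:
{"fn": "servo_tool", "kwargs": {"increments": [{"dx": -0.01, "dy": -0.1, "dz": 0, "rx": 0, "ry": 0, "rz": 0, "gripper": 0}, {"dx": 0, "dy": 0, "dz": 0, "rx": 0, "ry": 0, "rz": 0, "gripper": 0}, {"dx": 0, "dy": 0, "dz": 0, "rx": 0, "ry": 0, "rz": 0, "gripper": 0}]}}

```text
time_s: 21.65
tool_pos: [0.565, 0.0936, 0.0556]
orientation: [-2.337, -2.097, -0.004]
contact_force: [0.8, 6.5, 1.9]
gripper_width: 0.0001
gripper_force: 3.9
```

The position has stopped and the force is rising, so it's flush. Building up the pressing force.

Request:
{"fn": "servo_tool", "kwargs": {"increments": [{"dx": -0.02, "dy": -0.2, "dz": 0, "rx": 0, "ry": 0, "rz": 0, "gripper": 0}, {"dx": 0, "dy": -0.1, "dz": 0, "rx": 0, "ry": 0, "rz": 0, "gripper": 0}, {"dx": 0, "dy": 0, "dz": 0, "rx": 0, "ry": 0, "rz": 0, "gripper": 0}, {"dx": 0, "dy": 0, "dz": 0, "rx": 0, "ry": 0, "rz": 0, "gripper": 0}]}}

```text
time_s: 21.98
tool_pos: [0.5654, 0.0936, 0.0559]
orientation: [-2.332, -2.097, -0.011]
contact_force: [2.4, 14.3, 1.1]
gripper_width: 0.0
gripper_force: 7.6
```

Request:
{"fn": "servo_tool", "kwargs": {"increments": [{"dx": -0.02, "dy": -0.2, "dz": 0, "rx": 0, "ry": 0, "rz": 0, "gripper": 0}, {"dx": 0, "dy": -0.1, "dz": 0, "rx": 0, "ry": 0, "rz": 0, "gripper": 0}, {"dx": 0, "dy": 0, "dz": 0, "rx": 0, "ry": 0, "rz": 0, "gripper": 0}, {"dx": 0, "dy": 0, "dz": 0, "rx": 0, "ry": 0, "rz": 0, "gripper": 0}]}}

```text
time_s: 22.32
tool_pos: [0.5656, 0.0936, 0.0566]
orientation: [-2.327, -2.097, -0.018]
contact_force: [1.6, 22.2, 3.3]
gripper_width: -0.0001
gripper_force: 11.0
```

```bash
python3 l7.py
```

```text
t 22.32 tcp [0.5656 0.0936 0.0566] ang y -5.96 z [ 0.0028  0.0142 -0.9999] F [ 1.6 22.2  3.3] w -0.0001 gf 11.020935773849487
tcp m 81.9250907147892 -4.710855144930961
wrist racktop 401 ([563.8, 84.4], [33.5, 27.2], 84.1) my 56.1..89.0 mx -19.0..7.8 z 0.115
wrist caps 5356 ([564.5, 91.6], [20.8, 76.9], 84.0) my 70.3..89.9 mx -42.3..31.0 z 0.145
wrist rail 6694 ([568.7, 93.1], [23.9, 130.0], 83.7) my 70.5..93.2 mx -64.8..61.5 z 0.072
scene tab 89 ([551.8, -57.8], [11.9, 29.9], 85.5) my -75.9..-64.2 mx -16.4..12.7 z 0.148
scene foot top 197 ([553.8, -48.9], [41.7, 58.5], 83.5) my -81.7..-40.9 mx -27.8..27.7 z 0.109
scene racktop 935 ([560.4, 26.7], [146.1, 63.6], 84.2) my -56.8..71.7 mx -32.5..27.6 z 0.114
scene caps 371 ([567.8, 38.4], [145.0, 48.5], 64.6) my -45.4..84.0 mx -12.2..42.3 z 0.148
scene rail 652 ([562.6, 11.8], [188.1, 130.7], 83.7) my -93.3..93.7 mx -58.7..65.3 z 0.071
side tab 81 ([550.4, -57.3], [13.8, 30.5], 83.3) my -76.7..-63.1 mx -18.0..11.6 z 0.148
side foot top 49 ([539.2, -45.1], [34.5, 42.7], 7.7) my -81.3..-41.0 mx -34.1..1.0 z 0.109
side racktop 414 ([558.8, 27.4], [149.1, 61.3], 84.1) my -58.6..88.2 mx -34.4..0.2 z 0.115
side caps 202 ([572.4, 41.6], [82.5, 141.8], 12.2) my -44.9..89.7 mx -47.1..34.4 z 0.149
side rail 557 ([559.9, 10.7], [192.7, 129.8], 83.0) my -94.3..94.3 mx -64.0..61.1 z 0.072
```

Spacer is centred at my ≈ -70 mm and the rack spans about -58 to 72 mm: flush against the rail, pressed at 22 N. One last settle, then hand in.

Request:
{"fn": "servo_tool", "kwargs": {"increments": [{"dx": 0, "dy": 0, "dz": 0, "rx": 0, "ry": 0, "rz": 0, "gripper": 0}, {"dx": 0, "dy": 0, "dz": 0, "rx": 0, "ry": 0, "rz": 0, "gripper": 0}, {"dx": 0, "dy": 0, "dz": 0, "rx": 0, "ry": 0, "rz": 0, "gripper": 0}, {"dx": 0, "dy": 0, "dz": 0, "rx": 0, "ry": 0, "rz": 0, "gripper": 0}, {"dx": 0, "dy": 0, "dz": 0, "rx": 0, "ry": 0, "rz": 0, "gripper": 0}, {"dx": 0, "dy": 0, "dz": 0, "rx": 0, "ry": 0, "rz": 0, "gripper": 0}]}}

```text
time_s: 22.97
tool_pos: [0.5656, 0.0936, 0.0566]
orientation: [-2.327, -2.097, -0.018]
contact_force: [2.8, 21.4, 2.7]
gripper_width: 0.0001
gripper_force: 11.0
```

```bash
python3 -c "
from s import *
s=st()
if 12<s['contact_force'][1]<33: print(robot.job_done())"
```

```text
t 22.97 tcp [0.5656 0.0936 0.0566] ang y -5.95 z [ 0.0028  0.0139 -0.9999] F [ 2.8 21.4  2.7] w 0.0001 gf 10.957445204257965
the job is handed in; nothing more can be done
None
```

The job is handed in at 23 s: the sample tube is in the rack's empty hole, the thinner spacer stands in the wide gap at the -y end, and the arm is still pressing the rack and spacer flush against that rail at about 21 N (no verdict was returned).

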